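# Key on the proofer control box and set its outer dial ring

## Task

Switch on the dough proofer's sloping control box with the key from the wooden stand: press the key into the lock barrel while turning it clockwise until its blade drops into the hidden slot and the key is fully home, then turn it on clockwise until its flat handle lies straight across the slope, and leave it there. After that turn only the outer ring of the dial clockwise until the ridge on it points to the long raised mark straight up the slope, without turning the centre knob. Do not knock the jam jars or the bell about.

Things in the scene. Friction and masses are not known exactly. Their poses are not given: they have to be found in the camera images.
- lock_key: Loose key, 60 g, 70 mm long, upright in the stand, flange resting on it, up to 1.5 mm sideways play. Origin: centre of the blade's lower end; z up to the handle. Flat blade 18 (x) x 6 (y) mm, z 0 to 13; round plug 19 mm wide, z 13 to 24; round flange 34 mm wide, z 24 to 28; flat black handle 34 (x) x 12 (y) mm, z 28 to 70, in the blade's plane: grip across the 12 mm. Same after half a turn.
- key_stand: Wooden block 56 x 56 x 30 mm, fixed to the worktop, with an upright round hole of 22 mm diameter through its centre, which holds the key. Origin: centre of its underside.
- console: Grey control box, fixed: 210 mm wide (y), 148 mm deep (x), 35 mm high in front rising to 120 mm at the back. Its sloping panel carries, seen from its front, the lock on the left (farther from the robot) and the dial on the right, 110 mm apart. The panel's normal leans 30 degrees from vertical toward its front (its own -x), which faces along the counter to the left. Origin: centre of its underside.
- lock_seat (a point): Centre of the slot's bottom in the lock, on the lock's axis; fully home, the blade's end is within 1 mm of it and the flange lies on the barrel's rim. Axes: z outward along the panel's normal, x up the slope, y left along it. Panel surface at z = -3 mm. The core's slot is 8.8 mm wide, right across, z 0 to 10. The core holds by friction (0.15 N m), turns with the key, to a stop 93 deg clockwise from up the slope.
- lock_face (a point): Same axes as lock_seat, 10 mm above it: centre of the core's top face, on which the blade rides until it finds the slot. The slot starts in a direction not given: 8 to 46 deg clockwise (seen from outside) from straight up the slope. Round it a fixed steel barrel, 41 mm wide, bore 21.6 mm, coned out to 26 mm in the top 5 mm; its rim lies 13.5 mm above this point.
- dial_axis (a point): Point on the panel's surface on the dial's axis. Axes as lock_seat's: z outward, x up the slope to the long raised mark (24 x 4 mm, 34 to 58 mm from the axis), y left. Black knurled outer ring 50 mm in diameter, z 8 to 30 mm, on a pedestal 38 mm wide; inside it the grey centre knob, 26 mm in diameter, up to z = 42 mm. Each turns separately.
- outer_ring (a joint): Angle of the outer ring, rad: 0 when the white ridge on its top points to the long raised mark straight up the slope; grows clockwise seen from outside. Starts at -1.2 to -0.6; stops at -1.6 and 0.6. Stays where it is left (friction 0.06 N m).
- centre_knob_mark (a point): Point on the top of the centre knob's white pointer line, 11 mm from the dial's axis, z = 43 mm above the panel; it moves if the centre knob is turned (friction 0.02 N m).
- jam_jar_a: Bystander: loose jam jar 45 mm in diameter, 50 mm high, on the counter. Origin: centre of its underside.
- jam_jar_b: Bystander: loose jam jar 45 mm in diameter, 50 mm high, on the counter. Origin: centre of its underside.
- bell: Bystander: loose counter bell 62 mm in diameter, 48 mm high, on the counter. Origin: centre of its underside.
Mind the look-alikes: they are no part of the job. What is shaped like the lock_key but blue or turquoise is not meant.

How it is judged:
By the outcome, as a careful person would: the job done as asked, in the order asked, and still so for the second after the job is handed in, with the robot touching nothing.
It also fails if it takes over 58 s, if anything falls off the work surface, if the arm or the gripper's body presses on something with over 40 N, if the wrist force passes 120 N, or if a joint passes its speed limit or range.

## Robot

A 6-joint arm with a two-finger parallel gripper is mounted at the origin on a cart in front of the work surface, level with it; the furniture and walls round the work are solid. World frame = base frame: x ahead of the robot, y to its left, z up, the work surface at z = 0. Lengths are in mm, angles in degrees, forces in N, time in s.
With the tool pointing down it reaches from about 275 to 875 mm from the base axis. Payload 12.5 kg.
Tool frame: the origin (TCP) lies at the very end of the fingers, on their centre line; the grasp point (between the pads) lies 19 mm behind it; z points along the fingers, x is the direction in which the jaws open and shut, and the axes are right-handed (so a half turn about z gives the same grasp; the last joint's range is limited). The gripper opens to 85 mm and grips with 20 to 120 N. Pads are 22 mm wide; open, the fingers measure 114 mm over their backs; the gripper's body (76 mm by 85 mm) begins 54 mm behind the grasp point. The pads swing forward as they close: fully open they stand 13 mm farther back than shut.
Start: joints at [68.835, 20.094, 94.641, -0, 65.266, -4.847], TCP at [154.499, 527.839, 231.29] pointing down, gripper open.
Joint ranges: [-157.81, 157.81], [-45, 120.19], [0.68, 151.7], [-89.99, 269.99], [4.06, 180], [-164.3, 164.3]. Speed limits (degrees/s): [127.2, 127.2, 159.86, 180, 180, 180].

## Interface

Orientations are given as [roll, pitch, yaw] about the fixed x, y, z axes, in that order (R = Rz(yaw) Ry(pitch) Rx(roll)).
In Python, from bench import sense, camera, calibration, close_job gives the robot as it stands. The module is installed in compiled form; this text tells all that it offers.
- The arm moves only by the tool jog_arm, never from a script. Its argument "motion" is a list of rows, each a list of 5 numbers: the shift along the tool's x, y, z in mm, then the turn about the tool's z in degrees, then the opening in per cent of the stroke, from 0 (shut) to 100 (fully open). A call has 1 to 10 rows; each row shifts and turns the commanded pose from where the row before left it, along the tool's axes as they then stand; what a row does not reach is not made up. A row lasts 1/8 s, in which the tool goes at most 62.5 mm and 10.7 degrees, less where a joint would pass 70% of its speed; a pose out of reach is approached as far as the arm can. A call is refused whole if a number of a shift passes 62.5 or a number of a turn 10.7, either way. A call with a gripper value outside its range is refused whole. The fingers move at their own pace and stop on an object; the grip force is fixed at half the most. Time passes only in rows, so rows that do not move let the fingers close. It gives the time, the measured TCP pose, the force and the opening at its end, in the units of the state.
- sense(): the state, without advancing time (a new reading comes with each control period).
- camera(name): name is "side" or "top"; returns (picture, depth): 480x640x3 uint8, blue, green, red; 480x640 float32, mm along the optical axis (not along the pixel's ray), 0 where there is no reading.
- calibration(name): a dict with "camera_matrix" (3x3 intrinsics, pixels), "pose" (4x4, takes a point from camera to world coordinates). Camera axes: x right, y down, z forward; pixel columns grow to the right and rows downward; lengths in mm; the calibration is good to about 2 mm. A picture is of the moment at which its call begins. calibration takes no time and is no camera call.
- close_job(): hands the job in, once; it reports no verdict.
The state is a dict: "time": time; "q": joint angles; "dq": joint speeds; "effort": joint torques, N m; "eef_pos": TCP position; "tcp_rot": TCP orientation; "wrist_force": force on the tool from outside, world axes, zero at the start; "ft_torque": the same for the moment, N m; "gripper_width": opening from 0.0 (shut) to 1.0 (fully open).
Only numpy, scipy, OpenCV 4.12 (cv2) and the standard library are available. Lean on these libraries where they do the work, as an engineer would, in place of code of your own. Each camera call takes 0.05 s, during which the arm holds its last target. There are 200 camera calls.

## Working session

There is one attempt and no reset: what is moved stays moved. The work goes in short steps, Python scripts to look and compute and a tool call to move; the robot and the scene stay as the last step left them, time stands still between calls to the robot, and variables do not carry over. Pictures are saved under pics/ and viewed, about 8 in all and at most 12, crops included, and the job is handed in when it is done.

Besides the shell and the picture viewer there is one more tool, called after "Emit:" by a JSON object that holds its "fn" and its "kwargs", one argument or row to a line. jog_arm: Moves the arm, as the interface text tells. Its arguments: {"type":"object","properties":{"motion":{"type":"array","items":{"type":"array","items":{"type":"number"}}}},"required":["motion"]}

```bash
mkdir -p pics; cat > h.py <<'E'
import numpy as np, cv2
from bench import sense, camera, calibration
def cap(n,tag):
    p,d=camera(n); cv2.imwrite(f'pics/{tag}.png',p); np.save(f'pics/{tag}.npy',d); return p,d
def world(n,u,v,d):
    c=calibration(n);K=np.array(c['camera_matrix']);T=np.array(c['pose'])
    u,v,d=[np.asarray(a,float) for a in (u,v,d)]
    P=np.stack([(u-K[0,2])/K[0,0]*d,(v-K[1,2])/K[1,1]*d,d],-1)
    return P@T[:3,:3].T+T[:3,3]
def pix(n,p):
    c=calibration(n);K=np.array(c['camera_matrix']);T=np.linalg.inv(np.array(c['pose']))
    q=np.asarray(p,float)@T[:3,:3].T+T[:3,3]; q=q@K.T; return q[...,:2]/q[...,2:]
E
python3 - <<'E'
from h import *
np.set_printoptions(precision=3,suppress=True)
print(sense())
for n in('top','side'):
    cap(n,n+'0'); print(calibration(n))
E
```

```text
{'time': 0.0, 'q': array([68.836, 20.123, 94.677, -0.001, 65.266, -4.848]), 'dq': array([-0.015,  0.002, -0.082,  0.02 , -0.039, -0.081]), 'effort': array([  0.   , -50.612, -29.14 ,  -0.   ,   0.005,  -0.   ]), 'eef_pos': array([154.384, 527.543, 230.769]), 'tcp_rot': array([-179.995,    0.066,   73.684]), 'wrist_force': array([-0.105, -0.289,  0.953]), 'ft_torque': array([ 0.009, -0.044,  0.029]), 'gripper_width': 0.9990509820193949}
{'camera_matrix': array([[593.115,   0.   , 319.151],
       [  0.   , 593.115, 235.073],
       [  0.   ,   0.   ,   1.   ]]), 'pose': array([[   0.004,   -0.977,    0.211,  266.941],
       [  -1.   ,   -0.003,    0.007,  -34.797],
       [  -0.006,   -0.211,   -0.977, 1144.93 ],
       [   0.   ,    0.   ,    0.   ,    1.   ]])}
{'camera_matrix': array([[488.439,   0.   , 312.327],
       [  0.   , 488.439, 244.348],
       [  0.   ,   0.   ,   1.   ]]), 'pose': array([[ -0.964,  -0.161,   0.211, 334.268],
       [ -0.265,   0.637,  -0.723, 592.788],
       [ -0.018,  -0.753,  -0.657, 629.409],
       [  0.   ,   0.   ,   0.   ,   1.   ]])}
```

View pics/top0.png

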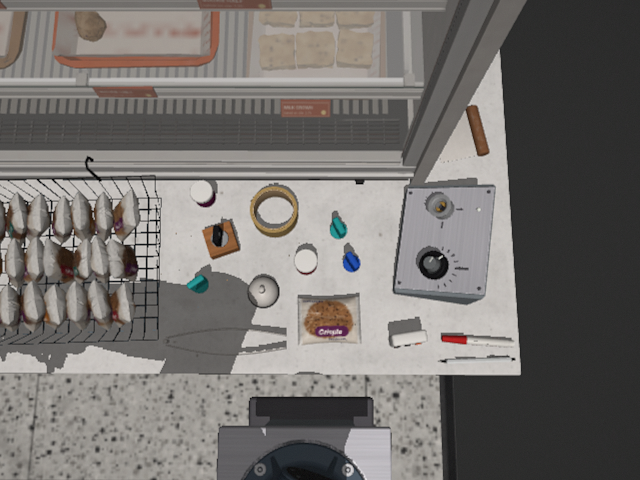

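View pics/side0.png

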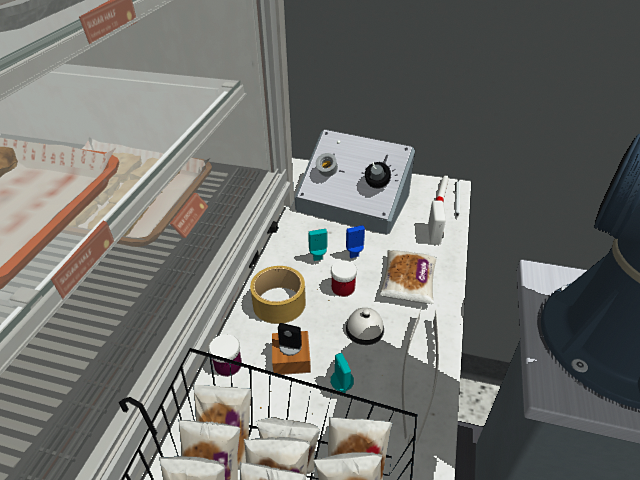

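Top view: key with black handle in wooden stand at (220,238). The turquoise (338,228) and (198,284) and blue (351,260) ones are look-alikes. The console's lock is at (439,205) and its dial at (433,263). The jars are at (203,193) and (306,261), the bell at (263,291). Next I measure from depth.

```bash
cat > m.py <<'E'
from h import *
np.set_printoptions(precision=1,suppress=True)
def cloud(n,tag,box):
    d=np.load(f'pics/{tag}.npy');p=cv2.imread(f'pics/{tag}.png')
    u0,v0,u1,v1=box;v,u=np.mgrid[v0:v1,u0:u1];dd=d[v,u];ok=dd>0
    return world(n,u[ok],v[ok],dd[ok]),p[v,u][ok].astype(int),np.c_[u[ok],v[ok]]
E
python3 - <<'E'
from m import *
C={'top':(395,185,496,300),'side':(295,125,415,235)}
S={'top':(195,210,245,265),'side':(265,318,318,380)}
for n in C:
    P,c,uv=cloud(n,n+'0',C[n])
    # ransac plane w/ normal ~30deg
    best=None;r=np.random.default_rng(0)
    for _ in range(500):
        a=P[r.choice(len(P),3,0)];nn=np.cross(a[1]-a[0],a[2]-a[0]);l=np.linalg.norm(nn)
        if l<100: continue
        nn/=l;nn*=np.sign(nn[2])
        if abs(nn[2]-.866)>.05: continue
        s=abs((P-a[0])@nn)<1.5
        if best is None or s.sum()>best.sum():best=s
    Q=P[best];m=Q.mean(0);nn=np.linalg.svd(Q-m,full_matrices=False)[2][2];nn*=np.sign(nn[2])
    print(n,'panel n',nn.round(4),'mean',m,best.sum(),'tilt',np.degrees(np.arccos(nn[2])),'az',np.degrees(np.arctan2(nn[1],nn[0])))
    h=(P-m)@nn
    # panel corners: minAreaRect in-plane
    az=np.arctan2(-nn[1],-nn[0]);x=np.array([np.cos(az),np.sin(az),0]);x=x-nn*(x@nn);x/=np.linalg.norm(x);y=np.cross(nn,x)
    xy=np.c_[(Q-m)@x,(Q-m)@y]
    print(' rect',cv2.minAreaRect(xy.astype(np.float32)), np.percentile(xy,[.5,99.5],axis=0))
    for nm,lo,hi in(('lockrim/obj 15-26',15,26),('ring',26,33),('knob',38,46)):
        s=(h>lo)&(h<hi); 
        if s.sum()<3: continue
        R=P[s]; xx=np.c_[(R-m)@x,(R-m)@y,h[s]]
        for sel,t in((xx[:,1]>0,'left'),(xx[:,1]<=0,'right')):
            if sel.sum()>2:
                (cc,rr)=cv2.minEnclosingCircle(xx[sel,:2].astype(np.float32))
                w=m+x*cc[0]+y*cc[1]+nn*np.median(xx[sel,2])
                print(' ',nm,t,sel.sum(),'cc',np.array(cc),'r',round(rr,1),'h',np.median(xx[sel,2]),'world',w)
for n in S:
    P,c,uv=cloud(n,n+'0',S[n])
    s=abs(P[:,2]-30)<4; brown=(c[:,2]-c[:,0]>25)
    T=P[s&brown]; print(n,'stand top',len(T),cv2.minAreaRect(T[:,:2].astype(np.float32)),np.median(T[:,2]))
    k=(P[:,2]>45)&(c.max(1)<90); K=P[k];t=K[K[:,2]>K[:,2].max()-5] 
    print(' key',k.sum(),K.mean(0),K.min(0),K.max(0),'top',len(t),cv2.minAreaRect(t[:,:2].astype(np.float32)))
for nm,b in dict(jarA=(188,175,218,212),jarB=(290,245,322,278),bell=(243,270,284,312),turqA=(325,212,350,242),turqB=(183,270,215,298),blue=(340,245,365,275)).items():
    P,c,uv=cloud('top','top0',b);k=P[:,2]>20;print(nm,P[k].mean(0),P[k].max(0),P[k].min(0))
E
python3 -c "
import cv2
a=cv2.imread('pics/top0.png')[200:275,190:250];b=cv2.imread('pics/side0.png')[315:385,262:322];c=cv2.imread('pics/top0.png')[180:300,390:500]
r=lambda i:cv2.resize(i,(400,300),interpolation=2) 
z=cv2.resize(c,None,fx=2.7,fy=2.7,interpolation=2);import numpy as np
o=np.zeros((600,800,3),'u1');o[:300,:400]=cv2.resize(a,None,fx=4,fy=4,interpolation=2)[:300,:400] if 0 else cv2.copyMakeBorder(cv2.resize(a,(240,300),interpolation=2),0,0,0,160,0);o[300:,:400]=cv2.copyMakeBorder(cv2.resize(b,(240,300),interpolation=2),0,0,0,160,0)
o[:324,400:697]=z
d=cv2.imread('pics/side0.png')[140:200,300:400];o[330:570,250:650]=cv2.resize(d,(400,240),interpolation=2)
cv2.imwrite('pics/crop1.png',o)"
```

```text
top panel n [0.1 0.5 0.9] mean [ 488.1 -257.9   83.1] 4348 tilt 29.662465666105394 az 81.29474453606892
 rect ((-3.5438079833984375, 2.9107666015625), (169.90994262695312, 204.39886474609375), 0.14319103956222534) [[-87.2 -95.2]
 [ 80.  100.6]]
  lockrim/obj 15-26 left 182 cc [-11.2  58. ] r 22.6 h 23.221696666062563 world [ 548.6 -245.7   97.7]
  lockrim/obj 15-26 right 123 cc [ -9.4 -52. ] r 26.2 h 21.33620113777683 world [ 439.5 -231.5   97. ]
  ring left 186 cc [-9.1 57.3] r 22.3 h 27.762494062435596 world [ 548.  -245.2  102.7]
  ring right 336 cc [ -9.  -52.9] r 25.7 h 29.687426222062605 world [ 439.2 -227.6  104.4]
  knob right 134 cc [ -8.6 -52.7] r 11.9 h 42.04177111242036 world [ 440.3 -222.   115.4]
side panel n [0.1 0.5 0.9] mean [ 486.1 -248.2   77.9] 3799 tilt 29.90832022261317 az 81.51769042071645
 rect ((-34.53034973144531, 1.53143310546875), (246.4453887939453, 199.54176330566406), 0.5402155518531799) [[-80.2 -94.6]
 [ 86.8 100.1]]
  lockrim/obj 15-26 left 161 cc [-0.2 58.3] r 22.0 h 23.283275002635822 world [ 545.6 -245.2   98. ]
  lockrim/obj 15-26 right 100 cc [ -
[... 661 characters left out ...]
 top 693 ((497.4729309082031, 166.10128784179688), (55.68939208984375, 58.20904541015625), 18.98906898498535) 28.900049206782796
 key 516 [492.1 190.8  73.3] [454.2 160.1  45.7] [514. 270. 110.] top 55 ((475.3155212402344, 265.99737548828125), (40.539093017578125, 2.486762285232544), 0.49240124225616455)
jarA [592.7 198.3  50.1] [617.3 225.   72.1] [567.1 167.5  20.2]
jarB [453.9  -2.   48.3] [477.4  20.1  56.1] [433.  -23.3  20.6]
bell [399.2  79.1  31.7] [427.5 106.2  50.2] [372.2  52.9  20. ]
turqA [515.  -62.7  50. ] [534.9 -47.8  75.3] [500.4 -80.7  23.9]
turqB [408.8 196.1  51.4] [425.9 214.2  76.5] [395.6 182.9  23.6]
blue [450.9 -87.3  50.4] [467.8 -72.6  75.3] [ 436.6 -105.1   23. ]
```

View pics/crop1.png

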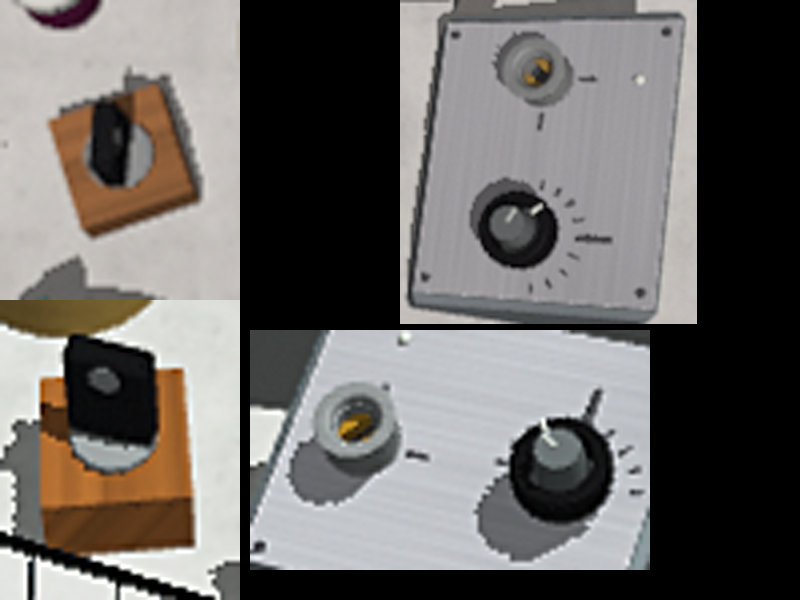

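Enlarged crop: the object in the wooden stand has a black handle, so it is the lock_key. The stand is at (220,238) in top and (290,345) in side; the turquoise and blue ones lie or stand elsewhere and are excluded. The lock has a brass core at px (540,70) of the crop. The ring's white ridge points to the upper right, about 40° counter-clockwise of the long mark.

The moves only turn about the tool's z, while the panel leans 30°, so I'll have to find out how the tool can be tilted. First I check obstacle heights and plan the pick.

```bash
cat > plan.py <<'E'
from h import *
from scipy.spatial.transform import Rotation as Ro
def pose():
    s=sense(); return np.array(s['eef_pos']),Ro.from_euler('xyz',s['tcp_rot'],degrees=True)
def rel(target,p=None,R=None):
    if p is None: p,R=pose()
    return R.inv().apply(np.asarray(target,float)-p)
E
python3 - <<'E'
from m import *; from plan import *
for n in('top','side'):
    P,c,uv=cloud(n,n+'0',(0,0,640,480))
    for nm,x0,x1,y0,y1 in(('basket',250,620,220,520),('lockside cab',560,800,-330,-100),('mid cab',540,800,-100,100),('keycab',540,800,100,230)):
        s=(P[:,0]>x0)&(P[:,0]<x1)&(P[:,1]>y0)&(P[:,1]<y1)&(P[:,2]>90)
        if s.sum():
            Q=P[s];print(n,nm,s.sum(),'zmax',Q[:,2].max(),'xmin by z',[(z,Q[(Q[:,2]>z)&(Q[:,2]<z+60),0].min().round() if ((Q[:,2]>z)&(Q[:,2]<z+60)).any() else None) for z in range(90,700,60)])
print(rel([498.5,164.5,231]))
p,R=pose();R2=R*Ro.from_euler('z',-13.9,degrees=True);print(rel([498.5,164.5,231],p,R2),R2.as_euler('xyz',degrees=True))
E
```

```text
top basket 12284 zmax 175.67061845157184 xmin by z [(90, np.float64(329.0)), (150, np.float64(592.0)), (210, None), (270, None), (330, None), (390, None), (450, None), (510, None), (570, None), (630, None), (690, None)]
top lockside cab 18578 zmax 623.0010389565942 xmin by z [(90, np.float64(560.0)), (150, np.float64(616.0)), (210, np.float64(616.0)), (270, np.float64(616.0)), (330, np.float64(616.0)), (390, np.float64(616.0)), (450, np.float64(616.0)), (510, np.float64(616.0)), (570, np.float64(616.0)), (630, None), (690, None)]
top mid cab 25339 zmax 605.2138327362505 xmin by z [(90, np.float64(619.0)), (150, np.float64(629.0)), (210, np.float64(628.0)), (270, np.float64(628.0)), (330, np.float64(628.0)), (390, np.float64(628.0)), (450, np.float64(628.0)), (510, np.float64(628.0)), (570, np.float64(628.0)), (630, None), (690, None)]
top keycab 16392 zmax 605.1351394728664 xmin by z [(90, np.float64(619.0)), (150, np.float64(628.0)), (210, np.float64(628.0)), (270, np.float64(628.0)), (330, np.float64(628.0)), (390, np.float64(628.0)), (450, np.float64(628.0)), (510, np.float64(628.
[... 507 characters left out ...]
 None), (570, None), (630, None), (690, None)]
side mid cab 15629 zmax 488.74977757803487 xmin by z [(90, np.float64(618.0)), (150, np.float64(626.0)), (210, np.float64(626.0)), (270, np.float64(626.0)), (330, np.float64(626.0)), (390, np.float64(626.0)), (450, np.float64(626.0)), (510, None), (570, None), (630, None), (690, None)]
side keycab 21479 zmax 521.9458667624547 xmin by z [(90, np.float64(617.0)), (150, np.float64(626.0)), (210, np.float64(626.0)), (270, np.float64(626.0)), (330, np.float64(626.0)), (390, np.float64(626.0)), (450, np.float64(626.0)), (510, np.float64(627.0)), (570, None), (630, None), (690, None)]
[-251.8  432.2    0. ]
[-348.2  359.1    0. ] [-180.     0.1   87.6]
```

Emit:
{"fn": "jog_arm", "kwargs": {
  "motion": [
    [0, 0, 0, -7, 50],
    [0, 0, 0, -6.9, 50],
    [-43.5, 44.8, 0, 0, 50],
    [-43.5, 44.8, 0, 0, 50],
    [-43.5, 44.8, 0, 0, 50],
    [-43.5, 44.8, 0, 0, 50],
    [-43.5, 44.8, 0, 0, 50],
    [-43.5, 44.8, 0, 0, 50],
    [-43.5, 44.8, 0, 0, 50],
    [-43.5, 44.8, 0, 0, 50]
  ]
}}

```text
time: 1.35
eef_pos: [499.0, 163.2, 231.2]
tcp_rot: [-180.0, -0.0, 87.6]
wrist_force: [0.2, 0.9, 0.8]
gripper_width: 0.5
```

```bash
python3 - <<'E'
from m import *; from plan import *
s=sense();print(s['time'],s['q'],s['eef_pos'],s['tcp_rot'],s['wrist_force'],s['gripper_width'])
print(rel([498.5,164.5,40]))
E
```

```text
1.35 [ 13.   17.5  98.3   0.   64.2 -74.5] [499.  163.2 231.2] [-180.    -0.    87.6] [0.2 0.9 0.8] 0.49998825642039346
[  1.2  -0.5 191.2]
```

Emit:
{"fn": "jog_arm", "kwargs": {
  "motion": [
    [1.2, -0.5, 60, 0, 50],
    [0, 0, 60, 0, 50],
    [0, 0, 50, 0, 50],
    [0, 0, 21, 0, 50],
    [0, 0, 0, 0, 0],
    [0, 0, 0, 0, 0],
    [0, 0, 0, 0, 0],
    [0, 0, 0, 0, 0]
  ]
}}

```text
time: 2.35
eef_pos: [497.8, 166.3, 41.0]
tcp_rot: [179.9, -0.0, 87.6]
wrist_force: [-0.4, 0.2, -1.2]
gripper_width: 0.133
```

```bash
python3 - <<'E'
from m import *; from plan import *
s=sense();print(s['time'],s['q'],s['eef_pos'],s['tcp_rot'],s['wrist_force'],s['ft_torque'],s['gripper_width'])
E
```

```text
2.35 [ 13.4  33.5 106.   -0.   40.5 -74.2] [497.8 166.3  41. ] [179.9  -0.   87.6] [-0.4  0.2 -1.2] [ 0.  0. -0.] 0.13291937069828752
```

```bash
python3 - <<'E'
from m import *
for n in('top','side'):
    P,c,uv=cloud(n,n+'0',(0,0,640,480))
    d=np.load(f'pics/{n}0.npy');print(n,'no depth frac',(d==0).mean(), 'in right part',(d[:,520:]==0).mean())
    s=(P[:,1]<-380);Q=P[s]
    print(len(Q), Q.min(0),Q.max(0)); 
    H,_,_=np.histogram2d(Q[:,1],Q[:,2],bins=[np.arange(-2400,-300,200),np.arange(-1200,1400,200)]);print(H.astype(int))
    s=(P[:,0]<230)&(P[:,2]>20);Q=P[s];print('near',len(Q),Q.min(0) if len(Q) else'',Q.max(0) if len(Q) else'')
E
```

```text
top no depth frac 0.003938802083333333 in right part 0.0035590277777777777
73359 [ -66.3 -414.6 -732.4] [ 929.7 -380.   510.2]
[[    0     0     0     0     0     0     0     0     0     0     0     0]
 [    0     0     0     0     0     0     0     0     0     0     0     0]
 [    0     0     0     0     0     0     0     0     0     0     0     0]
 [    0     0     0     0     0     0     0     0     0     0     0     0]
 [    0     0     0     0     0     0     0     0     0     0     0     0]
 [    0     0     0     0     0     0     0     0     0     0     0     0]
 [    0     0     0     0     0     0     0     0     0     0     0     0]
 [    0     0     0     0     0     0     0     0     0     0     0     0]
 [    0     0     0     0     0     0     0     0     0     0     0     0]
 [    0     0  1248  1806  2316  4432 19208 29803 10675     0     0     0]]
near 10472 [  65.7 -413.5   20. ] [230.   86.  413.8]
side no depth frac 0.004143880208333333 in right part 0.004340277777777778
75447 [ -96.2 -417.5 -730.4] [ 676.1 -380.   389.1]
[[    0     0     0     0     0     0     0     0     0     0     0     0]
 [    0     0     0     0     0     0     0     0     0     0     0     0]
 [    0     0     0     0     0     0     0     0     0     0     0     0]
 [    0     0     0     0     0     0     0     0     0     0     0     0]
 [    0     0     0     0     0     0     0     0     0     0     0     0]
 [    0     0     0     0     0     0     0     0     0     0     0     0]
 [    0     0     0     0     0     0     0     0     0     0     0     0]
 [    0     0     0     0     0     0     0     0     0     0     0     0]
 [    0     0     0     0     0     0     0     0     0     0     0     0]
 [    0     0  1144  2554  3211  9456 25466 32998     0     0     0     0]]
near 34937 [ -45.9 -416.5   20. ] [230.   89.7 389.1]
```

Emit:
{"fn": "jog_arm", "kwargs": {
  "motion": [
    [0, 0, -30, 0, 0],
    [0, 0, -60, 0, 0],
    [0, 0, -62, 0, 0],
    [0, 0, -62, 0, 0],
    [-60, 0, -60, 0, 0],
    [-60, 0, 0, 0, 0],
    [-60, 0, 0, 0, 0],
    [-60, 0, 0, 0, 0],
    [0, 0, 0, -10.6, 0],
    [0, 0, 0, -10.6, 0]
  ]
}}

```text
time: 3.6
eef_pos: [487.7, -58.6, 298.8]
tcp_rot: [180.0, 0.0, 109.0]
wrist_force: [-0.3, 0.3, -0.9]
gripper_width: 0.134
```

```bash
cat > st.py <<'E'
from m import *; from plan import *
s=sense();R=Ro.from_euler('xyz',s['tcp_rot'],degrees=True);z=R.apply([0,0,1])
print(s['time'],'q',s['q'],'p',s['eef_pos'],'rpy',s['tcp_rot'],'F',s['wrist_force'],'T',np.round(s['ft_torque'],2),'g',round(s['gripper_width'],3))
print('toolz',z.round(3),'tilt',np.degrees(np.arccos(-z[2])).round(2),'az',np.degrees(np.arctan2(z[1],z[0])).round(1),'toolx',R.apply([1,0,0]).round(3))
E
python3 st.py
```

```text
3.6 q [ -12.3   10.1   98.     0.    71.9 -121.3] p [487.7 -58.6 298.8] rpy [180.   0. 109.] F [-0.3  0.3 -0.9] T [-0.   0.   0.1] g 0.134
toolz [ 0. -0. -1.] tilt 0.03 az -5.3 toolx [-0.3  0.9 -0. ]
```

Emit:
{"fn": "jog_arm", "kwargs": {
  "motion": [
    [0, 0, 0, -10.6, 0],
    [0, 0, 0, -10.6, 0],
    [0, 0, 0, -10.6, 0],
    [0, 0, 0, -10.6, 0],
    [0, 0, 0, -10.6, 0]
  ]
}}

```text
time: 4.22
eef_pos: [491.9, -21.1, 296.8]
tcp_rot: [-177.5, 0.8, 158.7]
wrist_force: [0.0, 0.2, -0.3]
gripper_width: 0.129
```

```bash
python3 st.py
```

```text
4.225 q [  -6.5   10.4   98.    -2.8   71.5 -164.3] p [491.9 -21.1 296.8] rpy [-177.5    0.8  158.7] F [ 0.   0.2 -0.3] T [ 0.1 -0.  -0. ] g 0.129
toolz [-0. -0. -1.] tilt 2.62 az -93.1 toolx [-0.9  0.4 -0. ]
```

Emit:
{"fn": "jog_arm", "kwargs": {
  "motion": [
    [0, -30, 0, -10.6, 0],
    [0, -30, 0, -10.6, 0],
    [0, -30, 0, -10.6, 0]
  ]
}}

```text
time: 4.6
eef_pos: [453.9, 50.8, 270.5]
tcp_rot: [-166.4, 1.9, 178.8]
wrist_force: [-0.1, 0.1, -0.1]
gripper_width: 0.137
```

```bash
python3 st.py
```

```text
4.6 q [   8.4    8.7  104.9  -14.9   67.6 -164.2] p [453.9  50.8 270.5] rpy [-166.4    1.9  178.8] F [-0.1  0.1 -0.1] T [ 0.1 -0.   0. ] g 0.137
toolz [ 0.  -0.2 -1. ] tilt 13.75 az -83.5 toolx [-1.  0. -0.]
```

Emit:
{"fn": "jog_arm", "kwargs": {
  "motion": [
    [-10, -50, 0, 0, 0],
    [-10, -50, 0, 0, 0],
    [-10, -50, 0, 0, 0]
  ]
}}

```text
time: 4.97
eef_pos: [466.9, -31.2, 284.6]
tcp_rot: [-161.8, 4.4, 173.8]
wrist_force: [0.4, -0.0, 0.2]
gripper_width: 0.133
```

```bash
python3 st.py
```

```text
4.975 q [   0.8    8.1  104.5  -20.3   66.7 -164.2] p [466.9 -31.2 284.6] rpy [-161.8    4.4  173.8] F [ 0.4 -0.   0.2] T [ 0.2 -0.   0. ] g 0.133
toolz [ 0.  -0.3 -0.9] tilt 18.74 az -83.0 toolx [-1.   0.1 -0.1]
```

Emit:
{"fn": "jog_arm", "kwargs": {
  "motion": [
    [0, 0, 0, 10.5, 0],
    [0, 0, 0, 10.5, 0],
    [0, 0, 0, 10.5, 0],
    [0, 0, 0, 10.5, 0],
    [0, 0, 0, 0, 0]
  ]
}}

```text
time: 5.6
eef_pos: [466.9, -30.5, 284.4]
tcp_rot: [-169.2, 15.4, 132.7]
wrist_force: [-0.4, -0.4, -1.0]
gripper_width: 0.132
```

```bash
python3 st.py; python3 -c "
from plan import *
print(rel([360,-250,300]).round(1))"
```

```text
5.6 q [   0.9    8.1  104.5  -20.3   66.7 -122.3] p [466.9 -30.5 284.4] rpy [-169.2   15.4  132.7] F [-0.4 -0.4 -1. ] T [0.2 0.  0. ] g 0.132
toolz [ 0.  -0.3 -0.9] tilt 18.68 az -83.0 toolx [-0.7  0.7 -0.3]
[ -90.  -221.7   50.8]
```

Emit:
{"fn": "jog_arm", "kwargs": {
  "motion": [
    [-22.5, -55, 12.5, 0, 0],
    [-22.5, -55, 12.5, 0, 0],
    [-22.5, -55, 12.5, 0, 0],
    [-22.5, -55, 12.5, 0, 0],
    [0, 0, 0, -10.6, 0],
    [0, 0, 0, -10.6, 0]
  ]
}}

```text
time: 6.35
eef_pos: [376.0, -218.9, 285.9]
tcp_rot: [-161.9, 11.7, 151.7]
wrist_force: [-0.1, 0.5, -0.9]
gripper_width: 0.126
```

```bash
python3 st.py
```

```text
6.35 q [ -25.1    0.3  113.5  -22.4   57.6 -164.3] p [ 376.  -218.9  285.9] rpy [-161.9   11.7  151.7] F [-0.1  0.5 -0.9] T [ 0.2 -0.   0. ] g 0.126
toolz [ 0.  -0.4 -0.9] tilt 21.47 az -86.5 toolx [-0.9  0.5 -0.2]
```

```bash
python3 -c "
from plan import *
p,R=pose();print(R.inv().apply([-25,-43,8]).round(1))"
```

```text
[ -0.  -49.8   7.7]
```

Emit:
{"fn": "jog_arm", "kwargs": {
  "motion": [
    [0, -50, 8, -5, 0],
    [0, -50, 8, -5, 0]
  ]
}}

```text
time: 6.6
eef_pos: [356.1, -245.3, 261.9]
tcp_rot: [-154.7, 10.7, 158.0]
wrist_force: [-0.5, -1.2, -0.3]
gripper_width: 0.131
```

```bash
python3 st.py; python3 -c "
from plan import *
p,R=pose();print(R.inv().apply([-25,-43,8]).round(1))"
```

```text
6.6 q [ -26.2    1.5  117.6  -31.3   52.7 -164.3] p [ 356.1 -245.3  261.9] rpy [-154.7   10.7  158. ] F [-0.5 -1.2 -0.3] T [0.3 0.  0.1] g 0.131
toolz [-0.  -0.5 -0.9] tilt 27.29 az -90.5 toolx [-0.9  0.4 -0.2]
[  5.5 -48.4  12.7]
```

Emit:
{"fn": "jog_arm", "kwargs": {
  "motion": [
    [0, 0, 0, 10.5, 0],
    [0, 0, 0, 10.5, 0],
    [0, 0, 0, 10.5, 0],
    [0, 0, 0, 10.5, 0],
    [0, 0, 0, 0, 0]
  ]
}}

```text
time: 7.22
eef_pos: [356.1, -245.4, 262.2]
tcp_rot: [-168.1, 24.6, 116.3]
wrist_force: [-0.1, -0.4, -1.5]
gripper_width: 0.133
```

```bash
python3 st.py; python3 -c "
from plan import *
print(rel([160,-300,275]).round(1))"
```

```text
7.225 q [ -26.2    1.5  117.6  -31.1   52.8 -122.5] p [ 356.1 -245.4  262.2] rpy [-168.1   24.6  116.3] F [-0.1 -0.4 -1.5] T [ 0.3 -0.  -0. ] g 0.133
toolz [-0.  -0.5 -0.9] tilt 27.2 az -90.6 toolx [-0.4  0.8 -0.4]
[  29.  -201.4   14.4]
```

Emit:
{"fn": "jog_arm", "kwargs": {
  "motion": [
    [7, -50, 3.5, 0, 0],
    [7, -50, 3.5, 0, 0],
    [7, -50, 3.5, 0, 0],
    [7, -50, 3.5, 0, 0],
    [0, 0, 0, 0, 0]
  ]
}}

```text
time: 7.85
eef_pos: [158.4, -300.1, 275.4]
tcp_rot: [-168.0, 24.7, 116.0]
wrist_force: [0.7, 0.0, -0.3]
gripper_width: 0.127
```

```bash
python3 st.py
```

```text
7.85 q [ -59.3  -17.9  131.4  -20.    44.7 -161.1] p [ 158.4 -300.1  275.4] rpy [-168.    24.7  116. ] F [ 0.7  0.  -0.3] T [ 0.3  0.  -0. ] g 0.127
toolz [-0.  -0.5 -0.9] tilt 27.28 az -91.0 toolx [-0.4  0.8 -0.4]
```

Emit:
{"fn": "jog_arm", "kwargs": {
  "motion": [
    [0, 0, 0, -10.6, 0],
    [0, 0, 0, 0, 0]
  ]
}}

```text
time: 8.1
eef_pos: [173.3, -292.7, 270.2]
tcp_rot: [-162.9, 22.3, 127.0]
wrist_force: [0.0, -0.6, -1.2]
gripper_width: 0.132
```

```bash
python3 st.py
```

```text
8.1 q [ -54.6  -16.6  131.5  -23.6   44.9 -164.3] p [ 173.3 -292.7  270.2] rpy [-162.9   22.3  127. ] F [ 0.  -0.6 -1.2] T [ 0.2 -0.1  0. ] g 0.132
toolz [-0.  -0.5 -0.9] tilt 27.78 az -92.0 toolx [-0.6  0.7 -0.4]
```

Emit:
{"fn": "jog_arm", "kwargs": {
  "motion": [
    [5, -32, 7, -8, 0],
    [5, -32, 7, -8, 0],
    [0, 0, 0, 0, 0]
  ]
}}

```text
time: 8.48
eef_pos: [166.2, -297.0, 239.5]
tcp_rot: [-153.4, 17.6, 140.9]
wrist_force: [-0.0, -0.6, -0.2]
gripper_width: 0.136
```

```bash
python3 st.py
```

```text
8.475 q [ -51.7  -12.8  135.1  -35.7   40.4 -164.3] p [ 166.2 -297.   239.5] rpy [-153.4   17.6  140.9] F [-0.  -0.6 -0.2] T [ 0.3 -0.1  0. ] g 0.136
toolz [-0.1 -0.5 -0.9] tilt 31.56 az -97.9 toolx [-0.7  0.6 -0.3]
```

```bash
cat > geo.py <<'E'
from plan import *
np.set_printoptions(precision=2,suppress=True)
az,ti=np.radians(81.4),np.radians(30)
n=np.array([np.sin(ti)*np.cos(az),np.sin(ti)*np.sin(az),np.cos(ti)])
xl=np.array([-np.cos(ti)*np.cos(az),-np.cos(ti)*np.sin(az),np.sin(ti)]);yl=np.cross(n,xl)
M={'top':(np.array([488.1,-257.9,83.1]),-9.,57.3),'side':(np.array([486.1,-248.2,77.9]),-1.2,58.)}
A=[m+xl*a+yl*b for m,a,b in M.values()]
lockp=(A[0]+A[1])/2        # panel surface at lock axis
seat=lockp+3*n; dial=lockp-110*yl
def report():
    p,R=pose();y=R.apply([0,1,0]);z=R.apply([0,0,1])
    ang=np.degrees(np.arctan2(-(y@yl),y@xl))  # cw angle of handle
    q=p-seat
    print('cw angle',ang.round(1),'| tool z vs -n',np.degrees(np.arccos(-z@n)).round(2),'comp x,y',np.degrees([z@xl,z@yl]).round(2),'| tcp in seat frame xyz',np.array([q@xl,q@yl,q@n]))
    return p,R
E
python3 - <<'E'
from geo import *
print(A,seat,dial,xl,yl,n)
p,R=report()
t=seat+n*(23.5+15+35)
print('target',t)
E
```

```text
[array([ 545.92, -258.76,   78.6 ]), array([ 543.6 , -255.85,   77.3 ])] [ 544.99 -255.82   80.55] [ 436.   -240.85   77.95] [-0.13 -0.86  0.5 ] [ 0.99 -0.15  0.  ] [0.07 0.49 0.87]
cw angle -145.2 | tool z vs -n 1.6 comp x,y [1.56 0.35] | tcp in seat frame xyz [ 163.77 -368.34   88.97]
target [ 550.48 -219.48  144.2 ]
```

```bash
cat > rows.py <<'E'
from geo import *
def rows(target,turn,N,p=None,R=None):
    if p is None:p,R=pose()
    d=(np.asarray(target)-p)/N
    out=[]
    for i in range(N):
        out.append(np.r_[R.inv().apply(d),turn/N].round(1).tolist()); R=R*Ro.from_euler('z',turn/N,degrees=True)
    return out
E
python3 - <<'E'
from rows import *
for r in rows(seat+n*105,145,14): print(r)
E
```

```text
[-15.0, 24.6, -1.3, 10.4]
[-10.3, 26.9, -1.3, 10.4]
[-5.3, 28.3, -1.3, 10.4]
[-0.1, 28.8, -1.3, 10.4]
[5.0, 28.3, -1.3, 10.4]
[10.1, 27.0, -1.3, 10.4]
[14.7, 24.7, -1.3, 10.4]
[18.9, 21.7, -1.3, 10.4]
[22.5, 17.9, -1.3, 10.4]
[25.4, 13.6, -1.3, 10.4]
[27.4, 8.8, -1.3, 10.4]
[28.5, 3.7, -1.3, 10.4]
[28.7, -1.5, -1.3, 10.4]
[28.0, -6.6, -1.3, 10.4]
```

Emit:
{"fn": "jog_arm", "kwargs": {
  "motion": [
    [-15, 24.6, -1.3, 10.4, 0],
    [-10.3, 26.9, -1.3, 10.4, 0],
    [-5.3, 28.3, -1.3, 10.4, 0],
    [0, 28.8, -1.3, 10.4, 0],
    [5, 28.3, -1.3, 10.4, 0],
    [10, 27, -1.3, 10.4, 0],
    [14.7, 24.7, -1.3, 10.4, 0],
    [19, 21.7, -1.3, 10.4, 0],
    [22.5, 18, -1.3, 10.4, 0],
    [25.4, 13.6, -1.3, 10.4, 0]
  ]
}}

```text
time: 9.72
eef_pos: [436.7, -226.5, 189.9]
tcp_rot: [155.5, 20.5, 29.7]
wrist_force: [-0.5, -0.8, -0.2]
gripper_width: 0.136
```

Emit:
{"fn": "jog_arm", "kwargs": {
  "motion": [
    [27.4, 8.8, -1.3, 10.4, 0],
    [28.5, 3.7, -1.3, 10.4, 0],
    [28.7, -1.5, -1.3, 10.4, 0],
    [28, -6.6, -1.3, 10.4, 0],
    [0, 0, 0, 0, 0]
  ]
}}

```text
time: 10.35
eef_pos: [546.2, -197.6, 168.7]
tcp_rot: [148.5, 0.4, -7.1]
wrist_force: [0.2, 0.2, -0.9]
gripper_width: 0.13
```

```bash
python3 - <<'E'
from rows import *
print(sense()['q'],sense()['time']);p,R=report()
a,_=cap('top','top1');b,_=cap('side','side1')
pt=pix('top',seat+23.5*n);ps=pix('side',seat+23.5*n);print(pt,ps)
def crop(i,c,w=50,h=45): 
    u,v=c.round().astype(int);return cv2.resize(i[max(v-h,0):v+h,max(u-w,0):u+w],(400,360),interpolation=cv2.INTER_CUBIC)
cv2.imwrite('pics/c2.png',np.hstack([crop(a,pt+[-5,0]),crop(b,ps+[0,-10])]))
E
```

```text
[-10.79  28.99  97.04 -37.82  58.44  17.83] 10.35
cw angle -1.5 | tool z vs -n 1.6 comp x,y [1.54 0.42] | tcp in seat frame xyz [ -5.87  -7.52 105.22]
[438.53 206.26] [325.42 161.34]
```

View pics/c2.png

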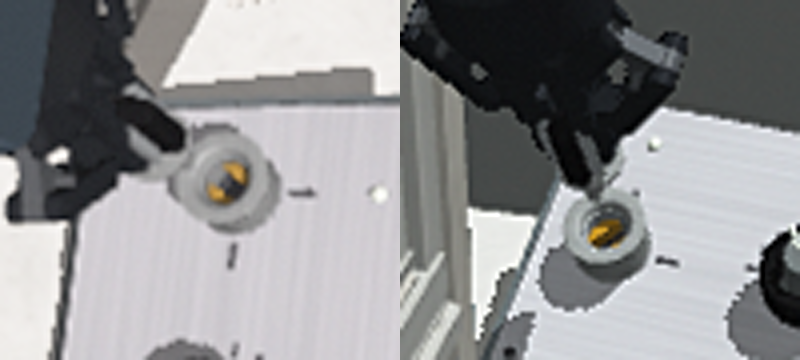

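```bash
python3 - <<'E'
from rows import *
p,R=pose();tip=p+R.apply([0,0,35]);fl=p+R.apply([0,0,9])
for nme in('top','side'):
    print(nme,'tip',pix(nme,tip),'flange c',pix(nme,fl), 'flange edges y',pix(nme,fl+R.apply([0,17,0])),pix(nme,fl-R.apply([0,17,0])),'x',pix(nme,fl+R.apply([17,0,0])),pix(nme,fl-R.apply([17,0,0])))
from m import cloud
for nme,b in(('top',(405,180,445,225)),('side',(310,140,345,162))):
    P,c,uv=cloud(nme,nme+'1',b); q=(P-p)@R.as_matrix()  # tool frame
    s=(q[:,2]>-5)&(q[:,2]<45)&(np.hypot(q[:,0],q[:,1])<30)
    print(nme,s.sum());
    for lo in range(-4,45,4):
        t=s&(q[:,2]>=lo)&(q[:,2]<lo+4)
        if t.sum(): print(lo,t.sum(),q[t].min(0),q[t].max(0))
for r in rows(seat+n*73.5,0,1): print(r)
E
```

```text
top tip [426.89 203.2 ] flange c [421.2  198.73] flange edges y [430.54 198.28] [412.03 199.16] x [422.08 189.31] [420.32 208.2 ]
side tip [324.26 152.02] flange c [321.52 145.22] flange edges y [324.25 137.49] [318.77 153.03] x [313.24 143.72] [329.89 146.74]
top 102
-4 11 [-9.7  8.7 -3.6] [ 7.8 18.7 -0.1]
0 10 [-9.8  4.9  0.2] [ 5.  18.8  4. ]
4 45 [-14.2  -3.6   4. ] [16.5 19.   8. ]
8 23 [-13.1  -7.7   8.1] [17.2 17.7 11.3]
24 2 [ 1.2 10.5 25.1] [ 2.3 11.3 27.4]
28 4 [ 0.4  9.  29.5] [ 3.7 11.3 31.3]
32 1 [ 1.2  6.6 32.5] [ 1.2  6.6 32.5]
36 1 [ 0.7  3.3 36.4] [ 0.7  3.3 36.4]
side 90
-4 7 [ -7.4 -17.4  -3.3] [  1.3 -11.6  -0.7]
0 11 [-13.2 -17.7   0. ] [ 9.8 -6.5  4. ]
4 26 [-16.4 -17.2   4.3] [12.8  8.8  7.9]
8 32 [-17.3 -17.2   8.1] [ 9.7  7.1 11.6]
24 2 [-2.7 -9.7 24.9] [-0.5 -9.6 25.6]
28 5 [-4.3 -9.5 28.3] [ 0.5 -4.  32. ]
32 3 [-3.8 -9.  33. ] [-0.3 -6.3 34.3]
36 1 [ 0.8 -7.5 37.8] [ 0.8 -7.5 37.8]
[8.8, 4.4, 31.7, 0.0]
```

Emit:
{"fn": "jog_arm", "kwargs": {
  "motion": [
    [8.8, 4.4, 31.7, 0, 0],
    [0, 0, 0, 0, 0]
  ]
}}

```text
time: 10.7
eef_pos: [549.3, -220.4, 143.1]
tcp_rot: [148.4, 0.6, -7.2]
wrist_force: [-0.3, 0.4, -0.6]
gripper_width: 0.131
```

```bash
python3 - <<'E'
from rows import *
report()
for r in rows(seat+n*52,0,1): print(r)
E
```

```text
cw angle -1.5 | tool z vs -n 1.63 comp x,y [1.62 0.2 ] | tcp in seat frame xyz [ 0.42 -0.99 72.  ]
[0.9, -1.0, 20.0, 0.0]
```

Emit:
{"fn": "jog_arm", "kwargs": {
  "motion": [
    [0.9, -1.5, 10, 0, 0],
    [0, 0, 10, 0, 0],
    [0, 0, 0, 0, 0]
  ]
}}

```text
time: 11.08
eef_pos: [549.8, -229.0, 125.6]
tcp_rot: [148.3, 0.5, -7.2]
wrist_force: [0.8, -0.8, -0.4]
gripper_width: 0.128
```

```bash
python3 - <<'E'
from rows import *
report();s=sense();print(s['wrist_force'],s['wrist_force']@np.c_[xl,yl,n],s['ft_torque'])
E
```

```text
cw angle -1.5 | tool z vs -n 1.68 comp x,y [1.65 0.32] | tcp in seat frame xyz [-1.06  0.71 52.64]
[ 0.77 -0.76 -0.44] [ 0.33  0.87 -0.7 ] [ 0.22 -0.    0.03]
```

Emit:
{"fn": "jog_arm", "kwargs": {
  "motion": [
    [0, 0, 4, 0, 0],
    [0, 0, 3.5, 0, 0],
    [0, 0, 0, 0, 0]
  ]
}}

```text
time: 11.45
eef_pos: [549.8, -232.9, 119.7]
tcp_rot: [148.3, 0.4, -7.2]
wrist_force: [-0.5, 0.5, 0.5]
gripper_width: 0.132
```

```bash
cat > r.py <<'E'
from rows import *
p,R=report();s=sense();print(s['time'],'Fpanel',s['wrist_force']@np.c_[xl,yl,n],'T tool',R.inv().apply(s['ft_torque']),'q6',s['q'][5].round(1),'g',round(s['gripper_width'],3))
E
python3 r.py
```

```text
cw angle -1.4 | tool z vs -n 1.71 comp x,y [1.66 0.39] | tcp in seat frame xyz [-0.7   1.31 45.64]
11.45 Fpanel [-0.1  -0.56  0.68] T tool [ 0.33  0.01 -0.02] q6 19.3 g 0.132
```

Emit:
{"fn": "jog_arm", "kwargs": {
  "motion": [
    [0, 0, 1, 0, 0],
    [0, 0, 1, 0, 0],
    [0, 0, 0, 0, 0]
  ]
}}

```text
time: 11.82
eef_pos: [550.0, -233.3, 119.2]
tcp_rot: [148.3, 0.4, -7.2]
wrist_force: [-3.1, 10.5, 12.1]
gripper_width: 0.134
```

```bash
python3 r.py
```

```text
cw angle -1.4 | tool z vs -n 1.73 comp x,y [1.67 0.44] | tcp in seat frame xyz [-0.62  1.57 45.01]
11.825 Fpanel [-2.56 -4.64 15.45] T tool [ 0.57 -0.88  0.03] q6 19.4 g 0.134
```

Emit:
{"fn": "jog_arm", "kwargs": {
  "motion": [
    [-1, 0, 0, 5, 0],
    [0, 0, 0.3, 5, 0],
    [0, 0, 0.3, 5, 0],
    [0, 0, 0, 0, 0]
  ]
}}

```text
time: 12.32
eef_pos: [550.2, -233.5, 119.2]
tcp_rot: [149.2, -7.6, -20.0]
wrist_force: [1.6, 9.7, 12.7]
gripper_width: 0.135
```

```bash
python3 r.py
```

```text
cw angle 13.7 | tool z vs -n 1.78 comp x,y [1.66 0.63] | tcp in seat frame xyz [-0.48  1.84 44.86]
12.325 Fpanel [-2.2   0.1  15.89] T tool [ 0.55  0.01 -0.02] q6 34.5 g 0.135
```

Emit:
{"fn": "jog_arm", "kwargs": {
  "motion": [
    [0, 0, 0.5, 4, 0],
    [0, 0, 0.5, 4, 0],
    [0, 0, 0.3, 4, 0],
    [0, 0, 0, 0, 0]
  ]
}}

```text
time: 12.82
eef_pos: [550.6, -233.9, 118.8]
tcp_rot: [151.2, -13.7, -30.5]
wrist_force: [1.5, 13.8, 16.8]
gripper_width: 0.137
```

```bash
python3 r.py
```

```text
cw angle 25.7 | tool z vs -n 1.81 comp x,y [1.67 0.69] | tcp in seat frame xyz [-0.37  2.29 44.34]
12.825 Fpanel [-3.56 -0.54 21.48] T tool [ 0.51 -0.25 -0.02] q6 46.6 g 0.137
```

Emit:
{"fn": "jog_arm", "kwargs": {
  "motion": [
    [0, 0, 0.3, 4, 0],
    [0, 0, 0.3, 4, 0],
    [0, 0, 0.3, 4, 0],
    [0, 0, 0, 0, 0]
  ]
}}

```text
time: 13.32
eef_pos: [548.4, -235.2, 115.6]
tcp_rot: [154.1, -18.9, -41.6]
wrist_force: [0.0, 0.1, -0.4]
gripper_width: 0.131
```

```bash
python3 r.py
```

```text
cw angle 37.5 | tool z vs -n 1.71 comp x,y [1.66 0.38] | tcp in seat frame xyz [-0.61  0.25 40.82]
13.325 Fpanel [-0.34  0.01 -0.29] T tool [ 0.31 -0.23 -0.02] q6 58.5 g 0.131
```

Emit:
{"fn": "jog_arm", "kwargs": {
  "motion": [
    [0, 0, 2, 0, 0],
    [0, 0, 2, 0, 0],
    [0, 0, 1.5, 0, 0],
    [0, 0, 0, 0, 0]
  ]
}}

```text
time: 13.82
eef_pos: [548.1, -237.9, 111.2]
tcp_rot: [154.1, -18.9, -41.7]
wrist_force: [-1.1, 4.6, 4.1]
gripper_width: 0.133
```

```bash
python3 r.py
```

```text
cw angle 37.6 | tool z vs -n 1.71 comp x,y [1.66 0.4 ] | tcp in seat frame xyz [-0.46  0.42 35.66]
13.825 Fpanel [-1.69 -1.73  5.77] T tool [ 0.39 -0.48  0.03] q6 58.8 g 0.133
```

Emit:
{"fn": "jog_arm", "kwargs": {
  "motion": [
    [0, 0, 1, 0, 0],
    [0, 0, 1, 0, 0],
    [0, 0, 0, 0, 0]
  ]
}}

```text
time: 14.2
eef_pos: [548.3, -238.1, 111.0]
tcp_rot: [154.2, -19.0, -41.7]
wrist_force: [-5.2, 17.4, 21.4]
gripper_width: 0.131
```

```bash
python3 r.py
```

```text
cw angle 37.6 | tool z vs -n 1.73 comp x,y [1.67 0.44] | tcp in seat frame xyz [-0.4   0.59 35.41]
14.2 Fpanel [-3.52 -7.73 26.74] T tool [-0.2  -1.9  -0.07] q6 58.9 g 0.131
```

Emit:
{"fn": "jog_arm", "kwargs": {
  "motion": [
    [0, 0, -1, 5, 0],
    [0, 0, 0, 8, 0],
    [0, 0, 0, 8, 0],
    [0, 0, 0, 8, 0],
    [0, 0, 0, 0, 0]
  ]
}}

```text
time: 14.82
eef_pos: [548.5, -238.1, 111.2]
tcp_rot: [166.7, -29.0, -71.7]
wrist_force: [-0.7, 9.4, 11.9]
gripper_width: 0.132
```

```bash
python3 r.py
```

```text
cw angle 66.7 | tool z vs -n 1.74 comp x,y [1.68 0.46] | tcp in seat frame xyz [-0.27  0.82 35.56]
14.825 Fpanel [-2.03 -2.14 14.89] T tool [-0.31 -0.87 -0.01] q6 87.9 g 0.132
```

Emit:
{"fn": "jog_arm", "kwargs": {
  "motion": [
    [0, 0, 0, 8, 0],
    [0, 0, 0, 8, 0],
    [0, 0, 0, 7.3, 0],
    [0, 0, 0.5, 0, 0],
    [0, 0, 0, 0, 0]
  ]
}}

```text
time: 15.45
eef_pos: [548.5, -238.2, 111.2]
tcp_rot: [-179.6, -31.7, -98.5]
wrist_force: [-1.7, 13.9, 16.8]
gripper_width: 0.13
```

```bash
python3 r.py
```

```text
cw angle 89.9 | tool z vs -n 1.75 comp x,y [1.68 0.46] | tcp in seat frame xyz [-0.19  0.83 35.5 ]
15.45 Fpanel [-3.25 -3.76 21.29] T tool [-1.09 -0.75 -0.09] q6 111.1 g 0.13
```

Emit:
{"fn": "jog_arm", "kwargs": {
  "motion": [
    [0, 0, -1, 0, 0],
    [0, 0, 0, 0, 40],
    [0, 0, 0, 0, 40],
    [0, 0, 0, 0, 40],
    [0, 0, -15, 0, 40],
    [0, 0, -40, 0, 40],
    [0, 0, -40, 0, 100],
    [0, 0, 0, 0, 100]
  ]
}}

```text
time: 16.45
eef_pos: [556.4, -187.6, 194.7]
tcp_rot: [-179.4, -31.7, -98.5]
wrist_force: [-0.6, -0.8, 0.0]
gripper_width: 0.813
```

```bash
python3 r.py; python3 - <<'E'
from rows import *
from m import cloud
a,_=cap('top','top2');b,_=cap('side','side2')
pt=pix('top',seat+40*n-55*yl);ps=pix('side',seat+40*n-55*yl)
def crop(i,c,w=60,h=54): 
    u,v=c.round().astype(int);return cv2.resize(i[v-h:v+h,u-w:u+w],(400,360),interpolation=cv2.INTER_CUBIC)
print(pt,ps)
cv2.imwrite('pics/c3.png',np.hstack([crop(a,pt),crop(b,ps)]))
for nme in('top','side'):
    off={'top':A[0],'side':A[1]}[nme]+3*n
    c=pix(nme,off+50*n).round().astype(int)
    P,col,uv=cloud(nme,nme+'2',(c[0]-30,c[1]-30,c[0]+30,c[1]+30))
    q=(P-off)@np.c_[xl,yl,n]
    s=(q[:,2]>60)&(q[:,2]<80)&(np.hypot(q[:,0],q[:,1])<25)
    if s.sum()>5:print(nme,s.sum(),q[s].mean(0),cv2.minAreaRect(q[s][:,:2].astype(np.float32)),'top z',np.percentile(q[s][:,2],[50,90]))
E
```

```text
cw angle 89.9 | tool z vs -n 1.8 comp x,y [1.66 0.69] | tcp in seat frame xyz [ -2.78   1.05 133.41]
16.45 Fpanel [ 0.77 -0.46 -0.42] T tool [ 0.02 -0.21  0.02] q6 107.8 g 0.813
[432.  233.1] [349.5 162.7]
top 155 [-0.7 -1.5 68.9] ((-2.4654335975646973, -0.2489757537841797), (15.362042427062988, 33.784759521484375), 7.641756057739258) top z [69.7 72.2]
side 120 [-4.  -1.9 68.2] ((-2.9957761764526367, -0.4590606689453125), (13.544099807739258, 33.3392333984375), 3.8519556522369385) top z [68.9 71.3]
```

View pics/c3.png

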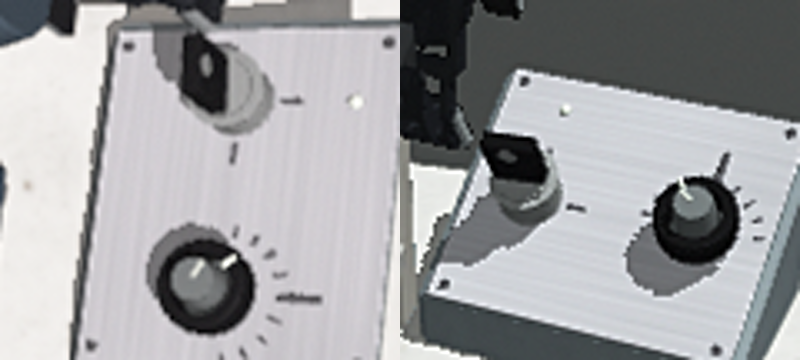

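Picture: the key is in the lock, handle across the slope, its top 69-72 mm above the seat (70 expected when home). The dial shows the ring's white ridge at crop (228,257) and the centre pointer at (197,268). Next I check the key's angle from its broad face, and the ring's angle.

```bash
cat > chk.py <<'E'
from rows import *
from m import cloud
import sys
B=np.c_[xl,yl,n]
def key(tag):
  for nme in('top','side'):
    off={'top':A[0],'side':A[1]}[nme]+3*n
    c=pix(nme,off+50*n).round().astype(int)
    P,col,uv=cloud(nme,nme+tag,(c[0]-30,c[1]-30,c[0]+30,c[1]+30))
    q=(P-off)@B
    s=(q[:,2]>32)&(q[:,2]<66)&(np.hypot(q[:,0],q[:,1])<24)&(col.max(1)<110); Q=q[s]
    if len(Q)<20: print(nme,'few',len(Q)); continue
    best=None;r=np.random.default_rng(1)
    for _ in range(400):
        a=Q[r.choice(len(Q),3,0)];k=np.cross(a[1]-a[0],a[2]-a[0]);l=np.linalg.norm(k)
        if l<50: continue
        k/=l;t=abs((Q-a[0])@k)<.8
        if best is None or t.sum()>best.sum():best=t
    m=Q[best].mean(0);k=np.linalg.svd(Q[best]-m,full_matrices=False)[2][2];k*=np.sign(k[0])
    print(nme,'face',best.sum(),len(Q),'normal',k,'key cw angle',90-np.degrees(np.arctan2(k[1],k[0])).round(2),'lean',np.degrees(k[2]).round(2))
def dialang(tag):
  for nme in('top','side'):
    off={'top':A[0],'side':A[1]}[nme]-110*yl
    c=pix(nme,off+30*n).round().astype(int)
    P,col,uv=cloud(nme,nme+tag,(c[0]-25,c[1]-25,c[0]+25,c[1]+25))
    q=(P-off)@B; r=np.hypot(q[:,0],q[:,1]);w=col.min(1)
    for nm,lo,hi,z0,z1 in(('ring',14,26,26,36),('knob',2,13,39,47)):
        s=(r>lo)&(r<hi)&(q[:,2]>z0)&(q[:,2]<z1)
        th=np.percentile(w[s],50)+ (60); t=s&(w>max(th,120))
        if t.sum(): 
            m=(q[t]*w[t][:,None]).sum(0)/w[t].sum();print(nme,nm,t.sum(),'mean',m,'cw ang',-np.degrees(np.arctan2(m[1],m[0])).round(1),'med',np.percentile(w[s],50))
        else: print(nme,nm,'none',s.sum(),w[s].max() if s.any() else '')
key(sys.argv[1]);dialang(sys.argv[1])
E
python3 chk.py 2
```

```text
top face 80 140 normal [1.  0.1 0. ] key cw angle 86.68 lean 0.05
side face 89 141 normal [1.  0.1 0. ] key cw angle 84.04 lean 2.05
top ring 14 mean [10.2  8.9 31.6] cw ang -40.9 med 29.0
top knob 7 mean [ 2.6  6.5 43.6] cw ang -68.3 med 127.0
side ring 5 mean [16.9 13.7 32. ] cw ang -39.1 med 19.0
side knob 7 mean [ 4.3  5.6 42.9] cw ang -52.8 med 120.0
```

Emit:
{"fn": "jog_arm", "kwargs": {
  "motion": [
    [0, 0, 40, 0, 40],
    [0, 0, 40, 0, 40],
    [0, 0, 16, 0, 40],
    [0, 0, 0, 0, 0],
    [0, 0, 0, 0, 0],
    [0, 0, 0, 0, 0],
    [0, 0, 0, 0, 0]
  ]
}}

```text
time: 17.42
eef_pos: [548.1, -238.5, 110.3]
tcp_rot: [-179.7, -31.7, -98.4]
wrist_force: [-2.0, 1.1, -0.2]
gripper_width: 0.134
```

```bash
python3 r.py
```

```text
cw angle 89.8 | tool z vs -n 1.72 comp x,y [1.67 0.42] | tcp in seat frame xyz [-0.34  0.51 34.52]
17.425 Fpanel [-0.77 -2.17  0.23] T tool [-0.24 -0.38 -0.08] q6 111.1 g 0.134
```

Emit:
{"fn": "jog_arm", "kwargs": {
  "motion": [
    [0, 0, 1, 1.5, 0],
    [0, 0, 0, 0, 0],
    [0, 0, -1, 0, 0],
    [0, 0, 0, 0, 0],
    [0, 0, 0, 0, 40],
    [0, 0, 0, 0, 40],
    [0, 0, 0, 0, 40],
    [0, 0, -40, 0, 40],
    [0, 0, -50, 0, 40],
    [0, 0, -50, 0, 40]
  ]
}}

```text
time: 18.68
eef_pos: [557.8, -165.3, 230.2]
tcp_rot: [-178.8, -31.6, -100.2]
wrist_force: [0.1, -1.3, -0.4]
gripper_width: 0.403
```

```bash
python3 - <<'E'
from h import *
for i in(3,4,5): cap('top',f'top{i}');cap('side',f'side{i}')
E
for i in 3 4 5; do python3 chk.py $i; done; python3 r.py
```

```text
top face 82 144 normal [1.  0.1 0. ] key cw angle 85.67 lean 2.13
side face 93 141 normal [1.  0.1 0. ] key cw angle 84.62 lean 2.42
top ring 14 mean [12.3 10.4 31.1] cw ang -40.4 med 29.0
top knob 7 mean [ 2.2  6.7 42.5] cw ang -71.8 med 127.0
side ring 5 mean [16.7 13.6 32.4] cw ang -39.3 med 19.0
side knob 7 mean [ 4.6  5.8 42.3] cw ang -51.6 med 120.0
top face 83 140 normal [1.  0.1 0. ] key cw angle 84.47 lean 1.8
side face 95 146 normal [1.  0.1 0. ] key cw angle 84.37 lean 1.9
top ring 14 mean [11.3 10.7 31.5] cw ang -43.7 med 29.0
top knob 7 mean [ 2.4  6.6 43.1] cw ang -70.0 med 127.0
side ring 5 mean [17.  13.8 31.7] cw ang -39.0 med 20.0
side knob 7 mean [ 4.6  5.8 42.4] cw ang -51.8 med 119.0
top face 81 143 normal [1.  0.1 0. ] key cw angle 84.82 lean 0.67
side face 79 142 normal [1.  0.1 0. ] key cw angle 84.58 lean 2.86
top ring 14 mean [10.   8.7 31.4] cw ang -41.1 med 29.0
top knob 7 mean [ 2.9  6.4 44.3] cw ang -65.7 med 127.0
side ring 5 mean [17.4 14.  30.9] cw ang -38.8 med 19.0
side knob 6 mean [ 4.2  6.  43.6] cw ang -55.1 med 120.0
cw angle 91.3 | tool z vs -n 1.69 comp x,y [1.67 0.28] | tcp in seat frame xyz [ -4.6   -1.17 172.58]
18.975 Fpanel [ 0.57  0.12 -0.12] T tool [-0.02 -0.24 -0.05] q6 108.2 g 0.402
```

```bash
cat > fit.py <<'E'
from rows import *
import sys
from scipy.optimize import minimize
import itertools
B=np.c_[xl,yl,n]
def fit(tag):
  for nme in('top','side'):
    off={'top':A[0],'side':A[1]}[nme]+3*n
    p=cv2.imread(f'pics/{nme}{tag}.png').max(2).astype(float);S=8
    c=pix(nme,off+45*n).round().astype(int);w=22
    im=p[c[1]-w:c[1]+w,c[0]-w:c[0]+w]; dark=np.clip((110-im)/80,0,1)
    box=np.array(list(itertools.product([-6,6],[-17,17],[28,70])),float)
    def render(a,dx,dy,dz):
        t=np.radians(a);# cw angle of handle long axis from up slope
        h=np.array([np.cos(t),-np.sin(t),0]);k=np.array([np.sin(t),np.cos(t),0])
        q=box[:,1:2]*h+box[:,:1]*k+box[:,2:]*[0,0,1]+[dx,dy,dz]
        u=(pix(nme,off+q@B.T)-c+w+.5)*S
        m=np.zeros((2*w*S,2*w*S),np.uint8);cv2.fillConvexPoly(m,cv2.convexHull(u.astype(np.float32)).round().astype(np.int32),1)
        return cv2.resize(m.astype(np.float32),(2*w,2*w),interpolation=cv2.INTER_AREA)
    hull0=cv2.dilate((render(88,0,0,0)>0).astype(np.uint8),np.ones((7,7)))
    res=[]
    for a in range(70,106,2):
        r=min((minimize(lambda v:((render(a,*v,0)-dark)**2*hull0).sum(),[x0,y0],method='Nelder-Mead',options=dict(initial_simplex=[[x0,y0],[x0+2,y0],[x0,y0+2]],xatol=.05,fatol=.01)) for x0,y0 in((0,0),(-2,0))),key=lambda r:r.fun)
        res.append((a,round(r.fun,2),r.x.round(1).tolist()))
    print(nme,res)
    cv2.imwrite(f'pics/f_{nme}{tag}.png',cv2.resize(im.astype(np.uint8),None,fx=8,fy=8,interpolation=cv2.INTER_CUBIC))
fit(sys.argv[1])
E
python3 fit.py 5
```

```text
top [(70, np.float64(54.51), [-5.1, 3.7]), (72, np.float64(50.32), [-4.8, 3.6]), (74, np.float64(47.55), [-4.9, 3.6]), (76, np.float64(45.54), [-4.0, 2.6]), (78, np.float64(43.4), [-4.5, 3.4]), (80, np.float64(43.31), [-4.3, 3.6]), (82, np.float64(42.86), [-4.4, 3.2]), (84, np.float64(45.27), [-4.5, 3.6]), (86, np.float64(49.47), [-4.6, 3.2]), (88, np.float64(52.99), [-4.2, 3.1]), (90, np.float64(56.38), [-4.0, 2.8]), (92, np.float64(59.65), [-3.8, 3.0]), (94, np.float64(64.81), [-4.1, 3.1]), (96, np.float64(69.72), [-4.2, 2.3]), (98, np.float64(74.33), [-4.2, 2.9]), (100, np.float64(78.56), [-4.2, 3.2]), (102, np.float64(81.65), [-4.6, 2.4]), (104, np.float64(85.24), [-5.1, 2.0])]
side [(70, np.float64(61.07), [-2.6, 2.7]), (72, np.float64(58.88), [-2.7, 2.6]), (74, np.float64(57.71), [-2.6, 2.6]), (76, np.float64(54.4), [-2.0, 2.9]), (78, np.float64(53.15), [-2.0, 2.9]), (80, np.float64(52.64), [-2.1, 2.6]), (82, np.float64(50.75), [-3.0, 2.3]), (84, np.float64(48.78), [-2.9, 2.6]), (86, np.float64(47.6), [-2.9, 2.6]), (88, np.float64(46.24), [-2.8, 1.9]), (90, np.float64(43.96), [-2.3, 2.1]), (92, np.float64(43.34), [-1.8, 2.4]), (94, np.float64(42.07), [-1.9, 2.4]), (96, np.float64(41.62), [-1.7, 2.6]), (98, np.float64(42.83), [-2.0, 2.2]), (100, np.float64(44.16), [-1.5, 2.6]), (102, np.float64(46.75), [-1.6, 2.5]), (104, np.float64(50.46), [-1.5, 2.6])]
```

```bash
python3 - <<'E'
from rows import *
import itertools
B=np.c_[xl,yl,n];out=[]
for nme in('top','side'):
    off={'top':A[0],'side':A[1]}[nme]+3*n
    p=np.mean([cv2.imread(f'pics/{nme}{i}.png') for i in(3,4,5)],0).astype(np.uint8)
    c=pix(nme,off+45*n).round().astype(int);w=20;S=15
    im=cv2.resize(p[c[1]-w:c[1]+w,c[0]-w-3:c[0]+w-3],None,fx=10,fy=10,interpolation=cv2.INTER_CUBIC)
    for a,col,sh in((85,(0,0,255),0),(90,(0,255,0),0)):
        t=np.radians(a);h=np.array([np.cos(t),-np.sin(t),0]);k=np.array([np.sin(t),np.cos(t),0])
        f=lambda x,y,z:tuple(((pix(nme,off+B@(h*y+k*x+[-2.5,0,z]))-c+[w+3,w]+.5)*10).round().astype(int).tolist())
        for x in(-6,6): cv2.line(im,f(x,-17,70),f(x,17,70),col,1,cv2.LINE_AA)
        for y in(-17,17):cv2.line(im,f(-6,y,70),f(-6,y,30),col,1,cv2.LINE_AA)
    out.append(im)
cv2.imwrite('pics/c4.png',np.hstack(out))
E
```

```text
Traceback (most recent call last):
  File "h.py", line 11, in pix
    c=calibration(n);K=np.array(c['camera_matrix']);T=np.linalg.inv(np.array(c['pose']))
ValueError: time passes only in moves, steps and waits
```

```bash
python3 - <<'E'
import json,re
from bench import calibration
json.dump({n:{k:v.tolist() for k,v in calibration(n).items()} for n in('top','side')},open('cal.json','w'))
s=open('h.py').read().replace('from bench import sense, camera, calibration','from bench import sense, camera\nimport json\nCAL=json.load(open("cal.json"))\ncalibration=CAL.get')
open('h.py','w').write(s)
E
cat > ov.py <<'E'
from rows import *
import sys
B=np.c_[xl,yl,n];out=[]
for nme in('top','side'):
    off={'top':A[0],'side':A[1]}[nme]+3*n
    p=np.mean([cv2.imread(f'pics/{nme}{i}.png') for i in sys.argv[2:]],0).astype(np.uint8)
    c=pix(nme,off+45*n).round().astype(int);w=20
    im=cv2.resize(p[c[1]-w:c[1]+w,c[0]-w-3:c[0]+w-3],None,fx=10,fy=10,interpolation=cv2.INTER_CUBIC)
    for a,col in((85,(0,0,255)),(90,(0,255,0))):
        t=np.radians(a);h=np.array([np.cos(t),-np.sin(t),0]);k=np.array([np.sin(t),np.cos(t),0])
        f=lambda x,y,z:tuple(((pix(nme,off+B@(h*y+k*x+[-2.5,0,z]))-c+[w+3,w]+.5)*10).round().astype(int).tolist())
        for x in(-6,6): cv2.line(im,f(x,-17,70),f(x,17,70),col,1,cv2.LINE_AA)
        for y in(-17,17):cv2.line(im,f(-6,y,70),f(-6,y,30),col,1,cv2.LINE_AA)
    out.append(im)
cv2.imwrite(f'pics/{sys.argv[1]}.png',np.hstack(out))
E
python3 ov.py c4 3 4 5; python3 r.py
```

```text
cw angle 91.3 | tool z vs -n 1.69 comp x,y [1.67 0.28] | tcp in seat frame xyz [ -4.6   -1.17 172.58]
18.975 Fpanel [ 0.57  0.12 -0.12] T tool [-0.02 -0.24 -0.05] q6 108.2 g 0.402
```

View pics/c4.png

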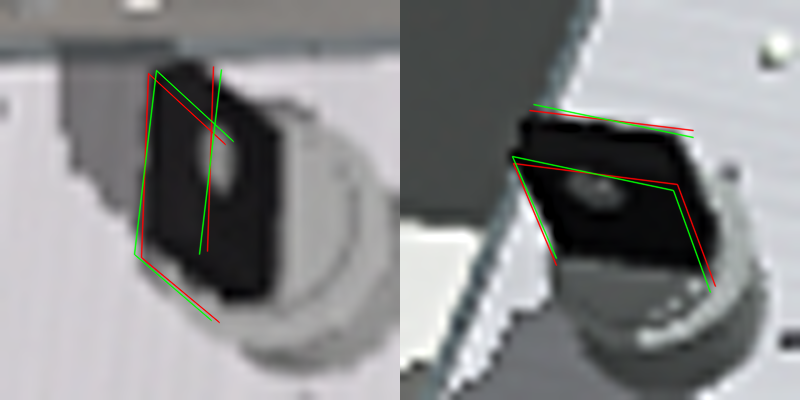

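Emit:
{"fn": "jog_arm", "kwargs": {
  "motion": [
    [0, 0, 45, 0, 40],
    [0, 0, 45, 0, 40],
    [0, 0, 45, 0, 40],
    [0, 0, 2, 0, 40],
    [0, 0, 0, 0, 40]
  ]
}}

```text
time: 19.6
eef_pos: [548.1, -237.3, 112.5]
tcp_rot: [-178.8, -31.7, -100.2]
wrist_force: [0.3, -0.4, -0.4]
gripper_width: 0.4
```

```bash
python3 r.py
```

```text
cw angle 91.4 | tool z vs -n 1.71 comp x,y [1.67 0.35] | tcp in seat frame xyz [-0.28  0.35 37.07]
19.6 Fpanel [ 0.06  0.35 -0.53] T tool [-0.02 -0.25  0.01] q6 112.5 g 0.4
```

Emit:
{"fn": "jog_arm", "kwargs": {
  "motion": [
    [0, 0, 0, 0, 0],
    [0, 0, 0, 0, 0],
    [0, 0, 0, 0, 0],
    [0, 0, 0, 0, 0]
  ]
}}

```text
time: 20.1
eef_pos: [549.0, -236.7, 113.4]
tcp_rot: [-178.6, -31.6, -100.2]
wrist_force: [0.6, 6.3, 6.0]
gripper_width: 0.131
```

```bash
python3 r.py
```

```text
cw angle 91.4 | tool z vs -n 1.74 comp x,y [1.66 0.52] | tcp in seat frame xyz [-0.52  1.07 38.18]
20.1 Fpanel [-2.46 -0.35  8.34] T tool [-0.07 -0.72 -0.08] q6 112.5 g 0.131
```

Emit:
{"fn": "jog_arm", "kwargs": {
  "motion": [
    [0, 0, 0, 2, 0],
    [0, 0, 0, 2, 0],
    [0, 0, 0, 0, 0]
  ]
}}

```text
time: 20.48
eef_pos: [548.9, -236.7, 113.4]
tcp_rot: [-176.2, -31.5, -104.9]
wrist_force: [0.7, 5.6, 6.5]
gripper_width: 0.133
```

```bash
python3 r.py
```

```text
cw angle 95.4 | tool z vs -n 1.74 comp x,y [1.67 0.51] | tcp in seat frame xyz [-0.47  1.05 38.18]
20.475 Fpanel [-1.67 -0.15  8.47] T tool [-0.18 -0.65 -0.2 ] q6 116.5 g 0.133
```

Emit:
{"fn": "jog_arm", "kwargs": {
  "motion": [
    [0, 0, 0, 0, 40],
    [0, 0, 0, 0, 40],
    [0, 0, 0, 0, 40],
    [0, 0, -40, 0, 40],
    [0, 0, -50, 0, 40],
    [0, 0, -50, 0, 40]
  ]
}}

```text
time: 21.22
eef_pos: [558.0, -163.8, 232.5]
tcp_rot: [-176.4, -31.5, -104.9]
wrist_force: [0.4, -0.4, 0.3]
gripper_width: 0.398
```

```bash
python3 - <<'E'
from h import *
for i in(6,7,8): cap('top',f'top{i}');cap('side',f'side{i}')
E
for i in 6 7 8; do python3 chk.py $i|grep face; done; python3 r.py; python3 ov.py c5 6 7 8
```

```text
top face 91 156 normal [ 1. -0.  0.] key cw angle 90.79 lean 1.15
side face 77 131 normal [1.  0.  0.1] key cw angle 89.4 lean 3.67
top face 90 152 normal [ 1. -0.  0.] key cw angle 90.65 lean 2.65
side face 86 131 normal [1.  0.  0.1] key cw angle 89.14 lean 4.17
top face 90 152 normal [ 1. -0.  0.] key cw angle 91.25 lean 2.03
side face 83 131 normal [ 1.  -0.   0.1] key cw angle 90.89 lean 3.3
cw angle 95.3 | tool z vs -n 1.69 comp x,y [1.67 0.27] | tcp in seat frame xyz [ -4.7   -1.22 175.5 ]
21.525 Fpanel [ 0.2  -0.08 -0.98] T tool [-0.01 -0.25  0.03] q6 112.1 g 0.401
```

View pics/c5.png

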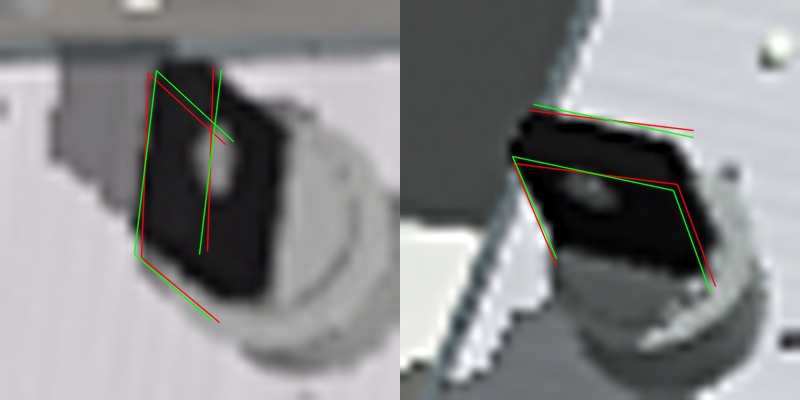

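The handle's edges now lie along the green 90° lines: side top edge from (525,113) to (680,142), top view's left edge also on green. The depth fit gives 90.4°, though the tool stood at 95.4° when it let go. To settle this constant 5° offset, I'll check whether the gripper's own faces show the same bias in the depth data.

```bash
python3 - <<'E'
from rows import *
from m import cloud
p,R=pose();print(p)
for nme in('top','side'):
    pc=pix(nme,p+R.apply([0,0,-60])).round().astype(int)
    b=(max(pc[0]-90,0),max(pc[1]-90,0),min(pc[0]+90,640),min(pc[1]+90,480))
    Q=np.vstack([((lambda P:(P-p)@R.as_matrix())(cloud(nme,f'{nme}{i}',b)[0])) for i in(6,7,8)])
    Q=Q[(abs(Q[:,0])<70)&(abs(Q[:,1])<60)&(Q[:,2]>-200)&(Q[:,2]<5)]
    print(nme,len(Q))
    r=np.random.default_rng(0)
    for it in range(6):
        best=None
        for _ in range(1500):
            i=r.integers(len(Q));near=np.flatnonzero(np.linalg.norm(Q-Q[i],axis=1)<22)
            if len(near)<10: continue
            a=Q[r.choice(near,3)];k=np.cross(a[1]-a[0],a[2]-a[0]);l=np.linalg.norm(k)
            if l<60: continue
            k/=l;t=(abs((Q-a[0])@k)<1)&(np.linalg.norm(Q-Q[i],axis=1)<45)
            if best is None or t.sum()>best.sum():best=t
        m=Q[best].mean(0);k=np.linalg.svd(Q[best]-m,full_matrices=False)[2][2]
        print(best.sum(),'at',m,'n',k.round(3),'ext',np.ptp(Q[best],axis=0))
        Q=Q[~best]
E
```

```text
[ 557.5 -164.8  230.2]
top 5274
747 at [  37.4   -0.8 -146.7] n [ 1.  0. -0.] ext [ 3.2 32.9 66.5]
444 at [  35.5   13.7 -140. ] n [-0.8 -0.5  0. ] ext [23.5 35.2 83.8]
400 at [ 39.9  10.3 -88.7] n [ 0. -1.  0.] ext [49.6  3.7 77.9]
332 at [ 35.9   6.3 -98.3] n [0.4 0.9 0. ] ext [57.8 27.  81.7]
327 at [  37.1   -8.2 -146.4] n [ 1.  -0.2 -0. ] ext [10.5 33.2 69.1]
286 at [ 36.9   8.4 -98.3] n [0.4 0.9 0. ] ext [55.3 24.1 86.3]
side 13232
2027 at [ -45.8  -52.2 -131.3] n [-0.2 -1.  -0.1] ext [56.6 16.7 89.3]
864 at [-53.7 -56.4 -53.5] n [0.2 1.  0.1] ext [43.2 10.1 83.7]
790 at [ -31.    19.7 -151.2] n [-0.8  0.6  0. ] ext [27.3 41.4 86.2]
634 at [ -50.7  -47.3 -181.9] n [0.2 1.  0.1] ext [59.1 17.7 61.8]
611 at [ -37.5    2.8 -149. ] n [-1.   0.1 -0. ] ext [ 4.  28.6 83.4]
594 at [  -8.9   36.3 -159. ] n [ 0.2 -1.   0. ] ext [37.6  8.6 69.5]
```

```bash
python3 - <<'E'
from rows import *
from m import cloud
p,R=pose()
for nme,sg in(('top',1),('side',-1)):
    pc=pix(nme,p+R.apply([0,0,-60])).round().astype(int)
    b=(max(pc[0]-90,0),max(pc[1]-90,0),min(pc[0]+90,640),min(pc[1]+90,480))
    Q=np.vstack([((lambda P:(P-p)@R.as_matrix())(cloud(nme,f'{nme}{i}',b)[0])) for i in(6,7,8)])
    Q=Q[(abs(sg*Q[:,0]-37.5)<5)&(abs(Q[:,1])<25)&(Q[:,2]>-185)&(Q[:,2]<-110)]
    for _ in range(8):
        m=np.median(Q,0) if _==0 else Q.mean(0);k=np.linalg.svd(Q-m,full_matrices=False)[2][2]
        Q=Q[abs((Q-m)@k)<max(1,2.5-.25*_)]
    k*=sg*np.sign(k[0]*sg)*sg if 0 else np.sign(k[0])
    print(nme,len(Q),Q.mean(0),'yaw off deg %.2f  pitch %.2f'%(np.degrees(np.arctan2(k[1],k[0])),np.degrees(np.arctan2(k[2],k[0]))),np.ptp(Q,axis=0))
E
```

```text
top 771 [  37.6    0.2 -146.1] yaw off deg 2.12  pitch -1.61 [ 4.2 34.7 68.4]
side 769 [ -36.8    5.4 -148.6] yaw off deg -6.30  pitch 1.74 [ 6.6 33.6 72.8]
```

```bash
python3 - <<'E'
from rows import *
from m import cloud
np.set_printoptions(precision=2,suppress=True)
p,R=pose()
for nme in('top','side'):
    pc=pix(nme,p+R.apply([0,0,-10])).round().astype(int)
    b=(pc[0]-45,pc[1]-45,pc[0]+45,pc[1]+45)
    Q=np.vstack([((lambda P:(P-p)@R.as_matrix())(cloud(nme,f'{nme}{i}',b)[0])) for i in(6,7,8)])
    Q=Q[(abs(Q[:,0])<60)&(abs(Q[:,1])<25)]
    for z0,z1 in((-40,-28),(-28,-16),(-16,5)):
      for sg in(-1,1):
        T=Q[(Q[:,2]>z0)&(Q[:,2]<z1)&(sg*Q[:,0]>6)]
        if len(T)>5: print(nme,z0,sg,len(T),'mean',T.mean(0),'y5,50,95',np.percentile(T[:,1],[5,50,95]),'x',np.percentile(T[:,0],[5,95]))
E
```

```text
top -40 -1 107 mean [-17.04   4.71 -34.15] y5,50,95 [-1.53  5.33  9.71] x [-21.49 -14.52]
top -40 1 62 mean [ 24.96   6.78 -33.23] y5,50,95 [3.48 7.09 9.76] x [19.06 31.46]
top -28 -1 101 mean [-16.95   4.53 -21.86] y5,50,95 [-1.76  5.08  9.51] x [-21.21 -14.73]
top -28 1 115 mean [ 26.48   5.28 -21.58] y5,50,95 [0.19 5.48 9.73] x [19.62 32.21]
top -16 -1 98 mean [-16.78   3.18 -10.  ] y5,50,95 [-3.87  3.33  9.22] x [-20.79 -15.12]
top -16 1 62 mean [ 25.73   4.89 -11.43] y5,50,95 [-3.22  5.49  9.56] x [19.   31.51]
side -40 -1 104 mean [-25.56   8.15 -33.1 ] y5,50,95 [ 2.49  7.79 12.65] x [-31.72 -18.51]
side -40 1 185 mean [ 18.02   2.85 -34.3 ] y5,50,95 [-8.68  3.8  11.96] x [15.39 23.71]
side -28 -1 124 mean [-26.11   7.18 -21.98] y5,50,95 [-1.68  7.85 12.26] x [-31.56 -19.48]
side -28 1 162 mean [ 18.18   3.17 -22.02] y5,50,95 [-9.23  4.97 12.32] x [15.52 28.38]
side -16 -1 76 mean [-25.19   7.46 -11.6 ] y5,50,95 [-2.05  9.01 12.47] x [-31.26 -18.81]
side -16 1 139 mean [ 17.69   2.34 -10.47] y5,50,95 [-9.17  3.09 12.13] x [15.39 23.43]
```

The jaws agree with the tool's x to 0.5°. So the 5° is the key lagging in the grip under the core's friction torque (about 0.2 N m measured while turning), and the visual 90° stands. Now the dial: ring at about -40°.

```bash
python3 - <<'E'
from rows import *
for r in rows(dial+n*95,-115,11): print(r)
E
```

```text
[1.1, 9.9, 7.6, -10.5]
[-0.7, 9.9, 7.6, -10.5]
[-2.5, 9.6, 7.6, -10.5]
[-4.2, 9.0, 7.6, -10.5]
[-5.7, 8.1, 7.6, -10.5]
[-7.1, 6.9, 7.6, -10.5]
[-8.3, 5.5, 7.6, -10.5]
[-9.1, 3.9, 7.6, -10.5]
[-9.7, 2.2, 7.6, -10.5]
[-9.9, 0.4, 7.6, -10.5]
[-9.8, -1.4, 7.6, -10.5]
```

Emit:
{"fn": "jog_arm", "kwargs": {
  "motion": [
    [1.1, 9.9, 7.6, -10.5, 100],
    [-0.7, 9.9, 7.6, -10.5, 100],
    [-2.5, 9.6, 7.6, -10.5, 100],
    [-4.2, 9, 7.6, -10.5, 100],
    [-5.7, 8.1, 7.6, -10.5, 100],
    [-7.1, 6.9, 7.6, -10.5, 100],
    [-8.3, 5.5, 7.6, -10.5, 100],
    [-9.1, 3.9, 7.6, -10.5, 100],
    [-9.7, 2.2, 7.6, -10.5, 100],
    [-9.9, 0.4, 7.6, -10.5, 100]
  ]
}}

```text
time: 22.78
eef_pos: [453.1, -191.8, 165.9]
tcp_rot: [148.7, 5.0, 0.1]
wrist_force: [0.5, -0.7, -0.4]
gripper_width: 0.999
```

Emit:
{"fn": "jog_arm", "kwargs": {
  "motion": [
    [-9.8, -1.4, 7.6, -10.5, 100],
    [0, 0, 0, 0, 100]
  ]
}}

```text
time: 23.02
eef_pos: [442.6, -194.4, 159.7]
tcp_rot: [149.9, 10.2, 8.8]
wrist_force: [-0.2, -0.5, -0.4]
gripper_width: 0.999
```

```bash
sed 's/^def rep/def old/' geo.py >/dev/null; cat > d.py <<'E'
from rows import *
p,R=pose();s=sense();y=R.apply([0,1,0]);q=p-dial
print(s['time'],'cw',np.degrees(np.arctan2(-(y@yl),y@xl)).round(1),'tcp dial frame',q@np.c_[xl,yl,n],'F',s['wrist_force']@np.c_[xl,yl,n],'T',R.inv().apply(s['ft_torque']),'q',s['q'],'g',round(s['gripper_width'],3))
z=float(__import__('sys').argv[1]); t=R.inv().apply(dial+n*z-p);print('to z',z,t)
E
python3 d.py 40
```

```text
23.025 cw -20.1 tcp dial frame [ 0.25 -0.43 94.24] F [ 0.26 -0.1  -0.64] T [0.26 0.05 0.04] q [-12.74  20.71 112.48 -41.45  52.21   3.34] g 0.999
to z 40.0 [ 0.85 -1.62 54.21]
```

Emit:
{"fn": "jog_arm", "kwargs": {
  "motion": [
    [0.8, -1.6, 44, 0, 100],
    [0, 0, 30, 0, 100],
    [0, 0, 12, 0, 100],
    [0, 0, 0, 0, 100]
  ]
}}

```text
time: 23.52
eef_pos: [438.0, -237.5, 86.5]
tcp_rot: [149.8, 10.1, 8.8]
wrist_force: [-0.2, -0.4, 0.7]
gripper_width: 1.002
```

```bash
python3 d.py 7
```

```text
23.525 cw -20.0 tcp dial frame [1.13 1.51 9.26] F [ 0.67 -0.1   0.37] T [0.3  0.09 0.02] q [-18.    28.76 114.18 -49.58  42.77   9.53] g 1.002
to z 7.0 [-1.02 -1.64  2.22]
```

Emit:
{"fn": "jog_arm", "kwargs": {
  "motion": [
    [-1, -1.6, 0.5, 0, 100],
    [0, 0, 0, 0, 0],
    [0, 0, 0, 0, 0],
    [0, 0, 0, 0, 0],
    [0, 0, 0, 0, 0]
  ]
}}

```text
time: 24.15
eef_pos: [437.2, -236.0, 86.4]
tcp_rot: [149.8, 10.0, 8.9]
wrist_force: [-0.9, 6.7, 8.6]
gripper_width: 0.519
```

```bash
python3 d.py 7
```

```text
24.15 cw -20.1 tcp dial frame [-0.05  0.5   9.78] F [-1.34 -1.85 10.67] T [ 0.49 -0.04 -0.03] q [-17.88  28.66 114.43 -49.77  42.61   9.76] g 0.519
to z 7.0 [-0.48 -0.21  2.78]
```

Emit:
{"fn": "jog_arm", "kwargs": {
  "motion": [
    [0, 0, 0, 0, 0],
    [0, 0, 0, 0, 0]
  ]
}}

```text
time: 24.4
eef_pos: [437.3, -236.0, 86.4]
tcp_rot: [149.8, 10.0, 8.9]
wrist_force: [-1.4, 7.0, 9.0]
gripper_width: 0.519
```

```bash
python3 d.py 7; python3 - <<'E'
from rows import *
a,_=cap('top','top9');b,_=cap('side','side9')
def crop(i,c,w=50,h=45):
    u,v=c.round().astype(int);return cv2.resize(i[v-h:v+h,u-w:u+w],(400,360),interpolation=cv2.INTER_CUBIC)
cv2.imwrite('pics/c6.png',np.hstack([crop(a,pix('top',dial+25*n)),crop(b,pix('side',dial+25*n))]))
E
```

```text
24.4 cw -20.1 tcp dial frame [-0.05  0.55  9.83] F [-1.35 -2.43 11.13] T [ 0.54 -0.03 -0.03] q [-17.88  28.65 114.43 -49.77  42.61   9.76] g 0.519
to z 7.0 [-0.53 -0.22  2.82]
```

View pics/c6.png

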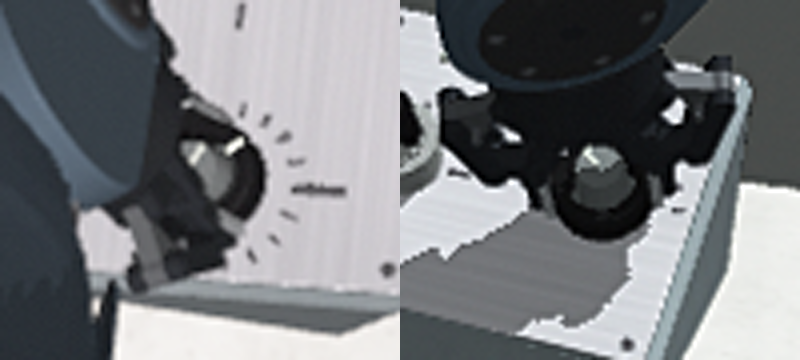

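The jaws hold the black ring on both sides. The ridge is at crop (235,147) and the centre pointer at (198,153). Turning 40° clockwise.

Emit:
{"fn": "jog_arm", "kwargs": {
  "motion": [
    [0, 0, 0, 10, 0],
    [0, 0, 0, 10, 0],
    [0, 0, 0, 10, 0],
    [0, 0, 0, 10, 0],
    [0, 0, 0, 0, 0]
  ]
}}

```text
time: 25.12
eef_pos: [437.5, -236.1, 86.4]
tcp_rot: [150.0, -10.7, -25.6]
wrist_force: [1.5, 6.6, 8.1]
gripper_width: 0.524
```

```bash
python3 d.py 7; python3 - <<'E'
from rows import *
cap('top','top10');cap('side','side10')
E
python3 chk.py 10 | grep -v face; echo before; python3 chk.py 9| grep -v face
```

```text
25.125 cw 20.1 tcp dial frame [-0.09  0.76  9.79] F [-1.82  0.51 10.39] T [ 0.56 -0.78  0.03] q [-17.88  28.67 114.4  -49.75  42.6   49.91] g 0.524
to z 7.0 [-0.73  0.28  2.78]
top ring 11 mean [19.7  0.2 32.7] cw ang -0.5 med 29.0
top knob 7 mean [ 2.7  6.5 43.8] cw ang -67.4 med 128.0
side ring none 128 72
side knob none 34 146
before
top ring 12 mean [14.6 14.  30.8] cw ang -43.8 med 30.0
top knob 7 mean [ 2.3  6.7 42.9] cw ang -70.7 med 128.0
side ring 1 mean [10.4 22.5 28.2] cw ang -65.3 med 13.0
side knob 30 mean [ 5.2  3.6 42.3] cw ang -34.7 med 64.0
```

Emit:
{"fn": "jog_arm", "kwargs": {
  "motion": [
    [0, 0, 0, 0, 100],
    [0, 0, 0, 0, 100],
    [0, 0, 0, 0, 100],
    [0, 0, 0, 0, 100],
    [0, 0, -30, 0, 100],
    [0, 0, -60, 0, 100],
    [0, 0, -60, 0, 100],
    [0, 0, -60, 0, 100]
  ]
}}

```text
time: 26.22
eef_pos: [451.6, -126.1, 266.2]
tcp_rot: [150.0, -10.6, -25.5]
wrist_force: [0.6, -0.7, -0.5]
gripper_width: 0.999
```

```bash
python3 - <<'E'
from rows import *
for i in(11,12,13): a,_=cap('top',f'top{i}');b,_=cap('side',f'side{i}')
c=dial+55*yl+30*n
def crop(i,c,w=60,h=54):
    u,v=c.round().astype(int);return cv2.resize(i[v-h:v+h,u-w:u+w],(400,360),interpolation=cv2.INTER_CUBIC)
cv2.imwrite('pics/c7.png',np.hstack([crop(a,pix('top',c)),crop(b,pix('side',c))]))
print(sense()['time'])
E
for i in 11 12 13; do python3 chk.py $i; done
```

```text
26.525
top face 82 152 normal [ 1.  -0.   0.1] key cw angle 92.73 lean 3.07
side face 82 131 normal [1.  0.  0.1] key cw angle 89.29 lean 3.12
top ring 11 mean [17.6 -1.1 31.4] cw ang 3.4 med 27.0
top knob 6 mean [ 2.7  6.7 44. ] cw ang -67.8 med 123.0
side ring 7 mean [19.4 -2.1 32.4] cw ang 6.3 med 19.0
side knob 6 mean [ 3.9  5.4 42.7] cw ang -54.5 med 119.0
top face 87 158 normal [ 1.  -0.1  0. ] key cw angle 93.77 lean 1.24
side face 79 135 normal [ 1. -0.  0.] key cw angle 91.25 lean 2.77
top ring 11 mean [17.5 -0.8 31.3] cw ang 2.7 med 27.0
top knob 7 mean [ 2.5  6.6 43.2] cw ang -69.5 med 122.0
side ring 6 mean [21.   0.3 31.2] cw ang -0.7 med 18.0
side knob 5 mean [ 4.5  6.2 42. ] cw ang -54.5 med 119.0
top face 84 153 normal [ 1. -0.  0.] key cw angle 90.1 lean 2.78
side face 84 128 normal [ 1. -0.  0.] key cw angle 91.28 lean 2.01
top ring 12 mean [17.7 -0.9 31.9] cw ang 3.0 med 28.0
top knob 7 mean [ 2.4  6.6 43. ] cw ang -70.3 med 122.0
side ring 8 mean [19.7 -3.3 30.7] cw ang 9.5 med 19.0
side knob 6 mean [ 4.1  5.5 42.3] cw ang -53.7 med 119.0
```

View pics/c7.png

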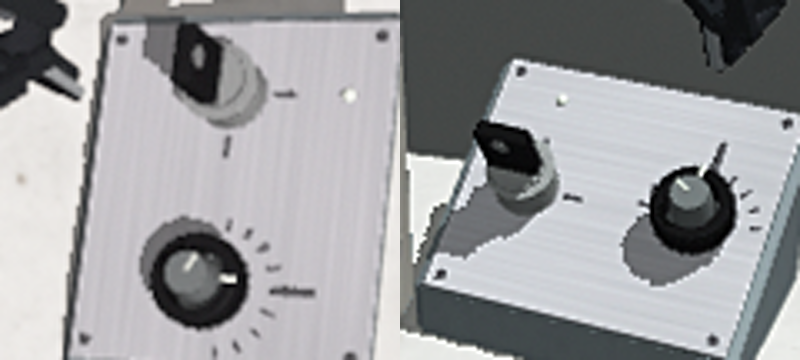

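```bash
cat > rg.py <<'E'
from rows import *
B=np.c_[xl,yl,n]
def ridge(nme,tags):
    off={'top':A[0],'side':A[1]}[nme]-110*yl
    p=np.mean([cv2.imread(f'pics/{nme}{i}.png') for i in tags],0).min(2)
    T=np.array(calibration(nme)['pose']);K=np.array(calibration(nme)['camera_matrix'])
    c=pix(nme,off+31*n).round().astype(int);v,u=np.mgrid[c[1]-16:c[1]+17,c[0]-16:c[0]+17]
    ray=np.stack([(u-K[0,2])/K[0,0],(v-K[1,2])/K[1,1],np.ones(u.shape)],-1)@T[:3,:3].T
    t=((off+31*n-T[:3,3])@n)/(ray@n);q=((T[:3,3]+ray*t[...,None])-off)@B
    w=np.clip(p[v,u]-70,0,None);r=np.hypot(q[...,0],q[...,1]);w=w*(r>15.5)*(r<25)
    # keep the brightest blob only
    l,lab,stt,_=cv2.connectedComponentsWithStats((w>20).astype(np.uint8));k=max(range(1,l),key=lambda i:w[lab==i].sum());w=w*(cv2.dilate((lab==k).astype(np.uint8),np.ones((3,3)))>0)
    return (q[...,:2]*w[...,None]).sum((0,1))/w.sum(),(w>20).sum()
for nme in('top','side'):
    a,na=ridge(nme,range(2,9));b,nb=ridge(nme,(11,12,13))
    t=np.radians(-40.1);Rm=np.array([[np.cos(t),-np.sin(t)],[np.sin(t),np.cos(t)]])
    cen=np.linalg.solve(np.eye(2)-Rm,b-Rm@a)
    ang=lambda v:-np.degrees(np.arctan2(v[1],v[0]))
    print(nme,a,na,b,nb,'ang',ang(a),ang(b),'centre',cen,'radius',np.linalg.norm(b-cen),'ang about centre',ang(a-cen),ang(b-cen), 'chord angle est', ang(b-a)-90+20.05 if 0 else '')
E
python3 rg.py
```

```text
top [14.13 13.73] 15 [19.69  0.7 ] 13 ang -44.183796884124526 -2.038536517763529 centre [-0.95 -0.39] radius 20.66336187203371 ang about centre -43.13172821651664 -3.0317282165166466 chord angle est 
side [15.18 12.4 ] 17 [18.52  4.07] 21 ang -39.2383292331735 -12.39614382276117 centre [5.44 3.65] radius 13.085445990077213 ang about centre -41.928317196921874 -1.828317196921875 chord angle est
```

```bash
cat >> rg.py <<'E'
print('---marks & unroll')
def unroll(nme,tags,z,xs,ys,S=4):
    off={'top':A[0],'side':A[1]}[nme]-110*yl
    p=np.mean([cv2.imread(f'pics/{nme}{i}.png') for i in tags],0).astype(np.float32)
    X,Y=np.meshgrid(np.arange(*xs,1/S),np.arange(*ys,1/S),indexing='ij')
    uv=pix(nme,off+X[...,None]*xl+Y[...,None]*yl+z*n).astype(np.float32)
    return X,Y,cv2.remap(p,uv[...,0],uv[...,1],cv2.INTER_CUBIC)
views=[]
for nme in('top','side'):
    X,Y,I=unroll(nme,(11,12,13),2,(40,57),(-9,9));g=I.mean(2);w=np.clip(np.percentile(g,60)-25-g,0,None)
    print(nme,'mark y per x',[(x,round(float((Y*w)[(X>=x)&(X<x+4)].sum()/max(w[(X>=x)&(X<x+4)].sum(),1e-6)),2)) for x in(40,44,48,52)])
    X,Y,I=unroll(nme,(11,12,13),31.5,(13,25),(-12,12));g=I.min(2);w=np.clip(g-90,0,None)
    print(nme,'ridge: max',g.max(),'rows',[(x,round(float((Y*w)[(X>=x)&(X<x+2)].sum()/max(w[(X>=x)&(X<x+2)].sum(),1e-6)),2),round(float(w[(X>=x)&(X<x+2)].max()))) for x in range(13,25,2)])
    X,Y,I=unroll(nme,(11,12,13),31,(-30,60),(-33,33));views.append(cv2.flip(I.astype(np.uint8),0))
v=np.hstack([cv2.flip(i,1) for i in views]);cv2.line(v,(132,0),(132,359),(0,0,255),1);cv2.line(v,(396,0),(396,359),(0,0,255),1);cv2.imwrite('pics/c8.png',v)
E
python3 rg.py
```

```text
top [14.13 13.73] 15 [19.69  0.7 ] 13 ang -44.183796884124526 -2.038536517763529 centre [-0.95 -0.39] radius 20.66336187203371 ang about centre -43.13172821651664 -3.0317282165166466 chord angle est 
side [15.18 12.4 ] 17 [18.52  4.07] 21 ang -39.2383292331735 -12.39614382276117 centre [5.44 3.65] radius 13.085445990077213 ang about centre -41.928317196921874 -1.828317196921875 chord angle est 
---marks & unroll
top mark y per x [(40, 1.6), (44, 1.47), (48, 1.25), (52, 1.36)]
top ridge: max 255.1061 rows [(13, 0.62, 72), (15, 1.03, 137), (17, 0.73, 156), (19, 0.48, 164), (21, 0.62, 165), (23, 0.43, 131)]
side mark y per x [(40, 1.81), (44, 1.42), (48, 1.19), (52, 1.13)]
side ridge: max 277.05054 rows [(13, 3.92, 57), (15, 2.79, 55), (17, 0.34, 184), (19, 0.14, 187), (21, -0.31, 166), (23, 1.54, 176)]
```

View pics/c8.png

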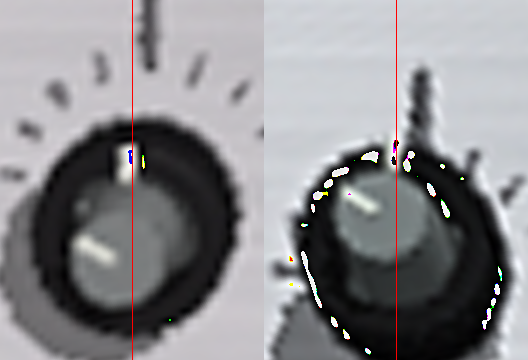

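Rectified view: the ring's ridge is at (127,160) against the axis line at x=132 in top, and at (394,150) against 396 in side. That puts it about -1° ±1.5° from the long mark. The centre pointer is unchanged, the key stands straight across, and the arm is clear. Handing in.

```bash
python3 - <<'E'
from bench import close_job,sense
print(sense()['time'],sense()['wrist_force']);print(close_job())
E
```

```text
26.525 [-0.14737486  0.98266791 -0.03879024]
the job is handed in; nothing more can be done
None
```

I put the key home in the lock and turned it until its handle lies across the slope. Then I turned only the dial's outer ring to the long mark. The job was handed in at 26.5 s with the arm clear of everything.

**Tilting the tool:** the jog interface cannot tilt the tool, and the panel leans 30°. I pushed the last joint against its limit, which made the tool lean to within 1.7° of the panel's normal.

**Key:**
- It dropped into the slot somewhere between 26° and 37° clockwise. It then went about 10 mm deeper to a firm stop. In the pictures its top stood about 70 mm above the seat, as it should when home.
- After the first release the pictures showed the handle at only about 85°, so I gripped it again and turned it further.
- The last picture checks gave 89–94° (mean about 91°), while the tool itself read 95.4° when it let go. I took the 5° difference as the key lagging in the grip. I did not confirm this separately.

**Ring:** its ridge is about 1° short of the long mark, give or take 1.5°. The estimates disagreed: most lay between -3° and +1°, a rougher depth check gave up to +9°, and one side-camera reading of -12° looked contaminated.

**Centre knob:** its pointer read the same before and after, within the noise (about -68° from the top camera, -54° from the side).

**Jars and bell:** the arm never went near them, and nothing else was touched. I did not take a final picture of them.

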